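# Hang the tool holder on its sloping stand and latch it

### The arm

A 6-joint arm with a two-finger parallel gripper is mounted at the origin on a cart in front of the work surface, level with it; the furniture and walls round the work are solid. World frame = base frame: x ahead of the robot, y to its left, z up, the work surface at z = 0. Lengths are in m, angles in rad, forces in N, time in s.
With the tool pointing down it reaches from about 0.15 to 0.775 m from the base axis. Payload 6.1 kg.
Tool frame: the origin (TCP) lies on the centre line of the jaws, within the pads' length; the fingertips stand 11 mm ahead of it and the grasp point (between the pads) lies 8 mm behind it; x points along the fingers, y is the direction in which the jaws open and shut, and the axes are right-handed (so a half turn about x gives the same grasp; the last joint's range is limited). The gripper opens to 85 mm and grips with 20 to 120 N. Pads are 22 mm wide; open, the fingers measure 114 mm over their backs; the gripper's body (76 mm by 85 mm) begins 54 mm behind the grasp point. The pads swing forward as they close: fully open they stand 13 mm farther back than shut.
Start: joints at [1.171, 0.126, -0.04, 1.405, 0, 1.571], TCP at [0.204, 0.484, 0.242] pointing down, gripper open.
Joint ranges: [-2.72, 2.72], [-0.95, 1.95], [-1.27, 1.35], [-1.78, 2.02], [-1.46, 1.47], [-3.14, 3.14]. Speed limits (rad/s): [2.39, 2.39, 3.01, 3.14, 3.14, 3.14].

### API

Orientations are given as [roll, pitch, yaw] about the fixed x, y, z axes, in that order (R = Rz(yaw) Ry(pitch) Rx(roll)).
In Python, from workcell import bot, imaging, workorder gives the robot as it stands.
- The arm moves only by the tool move_arm, never from a script. Its arguments are lists of equal length, an entry for each row: "delta_rot": the turn, a rotation vector about the tool's x, y, z in rad, a list of three; "delta_pos": the shift along the tool's x, y, z in cm, a list of three; "hand": the gripper command: -1 is shut, 1 is fully open, values between are in proportion. In form: {"delta_rot": [[rx, ry, rz], ...], "delta_pos": [[tx, ty, tz], ...], "hand": [hand, ...]}. A call has 1 to 10 rows; each row is the pose to reach, as a shift and turn from the pose commanded when the call began, along the tool's axes at that moment; what a row does not reach only later rows make up. A row lasts 1/8 s, in which the tool goes at most 62.5 mm and 10.7 degrees, less where a joint would pass 70% of its speed; a pose out of reach is approached as far as the arm can. A call with a gripper value outside its range is refused whole. The fingers move at their own pace and stop on an object; the grip force is fixed at half the most. Time passes only in rows, so rows that repeat a pose let the fingers close. It gives the time, the measured TCP pose, the force and the opening at its end, in the units of the state.
- bot.get_state(): the state, without advancing time (a new reading comes with each control period).
- imaging.grab_frame(name): name is "side" or "top"; returns a dict with "color" (384x512x3 uint8, red, green, blue), "mtx" (3x3 intrinsics, pixels), "view" (4x4, takes a point from world to camera coordinates). Camera axes: x right, y down, z forward; pixel columns grow to the right and rows downward; lengths in m; the calibration is good to about 2 mm. A picture is of the moment at which its call begins. There is no depth.
- workorder.hand_in(): hands the job in, once; it reports no verdict.
The state is a dict: "t": time; "q": joint angles; "joint_vel": joint speeds; "effort": joint torques, N m; "tcp_pos": TCP position; "orientation": TCP orientation; "force": force on the tool from outside, world axes, zero at the start; "wrist_torque": the same for the moment, N m; "finger_gap": opening from 0.0 (shut) to 1.0 (fully open).
Only numpy, scipy, OpenCV 4.12 (cv2) and the standard library are available. Lean on these libraries where they do the work, as an engineer would, in place of code of your own. Each camera call takes 0.05 s, during which the arm holds its last target.

### The job

Turn the latch handle on the sloping stand round to its open rest, hang the tool holder flat on the stand's face with its two holes over the two pins, then turn the latch handle back over the cam until it drops into its low notch with its tongue over the holder's plate, and let go. Leave the sanding block and the screwdriver where they lie.

Things in the scene. Friction and masses are not known exactly. Their poses are not given: they have to be found in the camera images.
- holder_mid (a point): Loose tool holder: aluminium plate 60 (its x) x 180 (y) x 8 mm; on its middle a wooden block 30 (x) x 60 (y) x 42 mm high, the part to grip. Through holes, 15 mm diameter, at y = -60 and +60 mm, x = 0. Point: the holder's centre, 25 mm above the plate's underside; z out of the block's top. Starts flat on the bench, block up; about 0.35 kg. Fits the pins either way round (half turn about z).
- pins_mid (a point): Fixed sloping stand: point on its face midway between the two pins. Axes: x up the slope (away from the robot), y left, z out of the face, leaning 35 degrees from vertical towards the robot. Pins at y = -60 and +60 mm: 10 mm diameter, 21 mm long along z, last 6.5 mm tapered. Face: board x -70 to 70, y -155 to 105 mm. Holder flat on the face: holder_mid at z = 25 mm here.
- latch_pivot (a point): Axis of the latch where it meets the stand's face, at x = 0, y = -115 mm of pins_mid, same axes; the latch turns about z. Its steel tongue reaches 43 mm from the axis, opposite to the handle, underside 9.5 mm off the face in the notch. The handle arm is 16 mm wide, its top 27 mm off the face in the notch.
- latch_knob (a point): Centre of the black knob on the end of the latch handle: an upright cylinder, 18 mm diameter, 32 mm tall along the face's z, 75 mm from the latch's axis and, in the notch, 43 mm off the face. It turns with the latch; about 3 N at the knob moves it.
- latch (a joint): Turn of the latch, rad, counter-clockwise looking at the face. 0: in the low notch, handle to the right (-y), tongue to the left, where the plate's end must go. 1.5: open rest, handle up the slope (+x). Stops at -0.06 and 1.6. A sprung cam raises the latch off the face: 0 mm at 0, 5 at 0.4, 9 at 0.85 (top), 6.5 at 1.2, 4.5 at 1.5; from the top it falls by itself either way. Starts at 0.
- sanding_block: Bystander: brown sanding block 64 x 112 x 36 mm; origin at the centre of its underside. It and the holder may have swapped places.
- screwdriver: Bystander: yellow-handled screwdriver, 231 mm, lying in front of the stand; origin at the centre of its underside.

How it is judged:
On the way, in this order (a step that is already met when the one before it is completed fails the run):
1. the latch handle is turned to its open rest (value of joint latch above 1.2 rad), for 0.2 s.
2. with the latch open, the holder is flat on the face with both holes over the pins (x of holder_mid in the frame of pins_mid between -0.004 and 0.004 m and y of holder_mid in the frame of pins_mid between -0.004 and 0.004 m and z of holder_mid in the frame of pins_mid between 0.0225 and 0.0275 m and angle between the y axis of holder_mid and the y axis of pins_mid, either way round below 0.06 rad and angle between the z axis of holder_mid and the z axis of pins_mid, either way round below 0.06 rad and value of joint latch above 1 rad), for 0.2 s.
3. the latch has dropped into its low notch over the hung holder (x of holder_mid in the frame of pins_mid between -0.004 and 0.004 m and y of holder_mid in the frame of pins_mid between -0.004 and 0.004 m and z of holder_mid in the frame of pins_mid between 0.0225 and 0.0275 m and angle between the y axis of holder_mid and the y axis of pins_mid, either way round below 0.06 rad and angle between the z axis of holder_mid and the z axis of pins_mid, either way round below 0.06 rad and value of joint latch below 0.12 rad), for 0.2 s.
At the end, for the whole second after the job is handed in: The holder hangs on both pins, its plate flat on the face (centre within 4 mm of the pins' middle along the face, at most 2.5 mm off the face, within 3.5 degrees), and the latch is at rest in its low notch (below 0.12 rad) over the plate (all of step 3 and velocity of joint latch between -0.1 and 0.1 rad/s); the robot touches nothing.
It fails at once if the sanding block is moved by more than 25 mm (distance of sanding_block from where it was at the start of the episode above 0.025 m).
It fails at once if the screwdriver is moved by more than 25 mm (distance of screwdriver from where it was at the start of the episode above 0.025 m).
It also fails if it takes over 72 s, if anything falls off the work surface, if the arm or the gripper's body presses on something with over 40 N, if the wrist force passes 120 N, or if a joint passes its speed limit or range.

## Working session

There is one attempt and no reset: what is moved stays moved. The work goes in short steps, Python scripts to look and compute and a tool call to move; the robot and the scene stay as the last step left them, time stands still between calls to the robot, and variables do not carry over. Pictures are saved under pics/ and viewed, and the job is handed in when it is done.

Besides the shell and the picture viewer there is one more tool, called after ">>>" in YAML: its name, and indented under it one key for each argument. move_arm: Moves the arm, as the interface text tells. Its arguments: {"type":"object","properties":{"delta_rot":{"type":"array"},"delta_pos":{"type":"array"},"hand":{"type":"array"}},"required":["delta_rot","delta_pos","hand"]}

```bash
mkdir -p pics; ls; python3 - <<'E'
from workcell import bot, imaging
import cv2
s=bot.get_state(); print(s)
for n in ("side","top"):
    f=imaging.grab_frame(n); cv2.imwrite(f"pics/{n}0.png",f["color"][:,:,::-1]); print(n,f["mtx"],f["view"])
E
```

```text
pics
{'t': 0.0, 'q': array([ 1.17096994e+00,  1.26398987e-01, -4.06072496e-02,  1.40539099e+00,
       -3.46959435e-05,  1.57083461e+00]), 'joint_vel': array([-1.62876193e-03,  6.35406805e-05, -1.80001105e-04, -1.91930402e-03,
        2.59688341e-04, -1.23467223e-04]), 'effort': array([ 1.55710113e-03, -4.35913503e+01,  3.52925134e+01,  1.71454169e-02,
        1.80695115e-04, -5.11689635e-06]), 'tcp_pos': array([0.20422007, 0.48323443, 0.24151884]), 'orientation': array([-1.54908862,  1.56919506, -1.94895326]), 'force': array([ 0.95433815,  0.087428  , -0.32108387]), 'wrist_torque': array([ 0.01442964, -0.02216728, -0.01834367]), 'finger_gap': 0.9966915724887457}
side [[439.11289793   0.         255.09388235]
 [  0.         439.11289793 191.57150888]
 [  0.           0.           1.        ]] [[ 0.98287388 -0.18355088 -0.01637104 -0.47287848]
 [-0.09575398 -0.43279102 -0.8963945   0.15177692]
 [ 0.15744876  0.88261034 -0.44295472  0.96288135]
 [ 0.          0.          0.          1.        ]]
top [[450.37054459   0.         253.52978807]
 [  0.         450.37054459 192.91902373]
 [  0.           0.           1.        ]] [[ 0.00790594 -0.99989237 -0.01235939  0.08783682]
 [-0.99885361 -0.00731297 -0.04730746  0.4820071 ]
 [ 0.04721199  0.01271923 -0.99880391  1.26137895]
 [ 0.          0.          0.          1.        ]]
```

```bash
cat > crop.py <<'E'
import cv2
def crop(src,dst,x0,y0,x1,y1,k):
    im=cv2.imread(src)[y0:y1,x0:x1]; im=cv2.resize(im,None,fx=k,fy=k,interpolation=cv2.INTER_CUBIC)
    step=20
    for x in range((x0//step+1)*step,x1,step):
        cv2.line(im,((x-x0)*k,0),((x-x0)*k,6),(0,0,255),1); cv2.putText(im,str(x),((x-x0)*k-10,16),0,.35,(0,0,255),1)
    for y in range((y0//step+1)*step,y1,step):
        cv2.line(im,(0,(y-y0)*k),(6,(y-y0)*k),(0,0,255),1); cv2.putText(im,str(y),(8,(y-y0)*k+4),0,.35,(0,0,255),1)
    cv2.imwrite(dst,im)
E
```

```text
(no output)
```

View pics/side0.png

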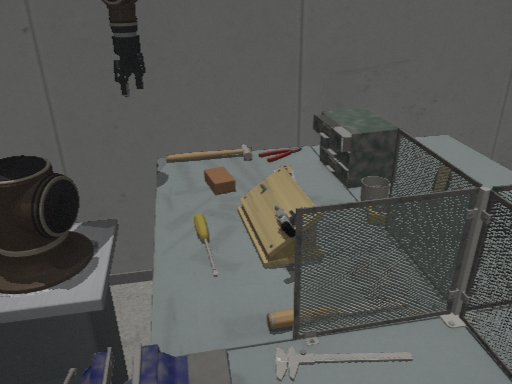

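View pics/top0.png

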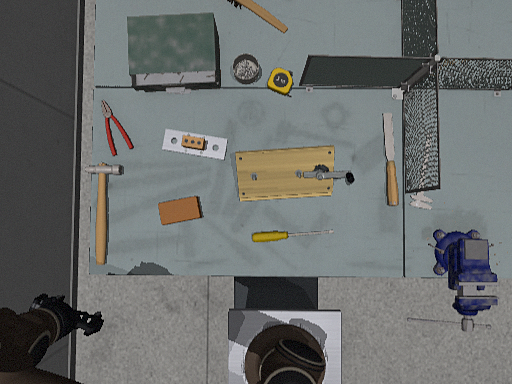

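```bash
python3 - <<'E'
from crop import crop
crop("pics/top0.png","pics/top0a.png",225,130,365,230,5)
crop("pics/top0.png","pics/top0b.png",150,120,250,230,5)
crop("pics/side0.png","pics/side0a.png",190,150,330,270,5)
E
```

```text
(no output)
```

View pics/top0a.png

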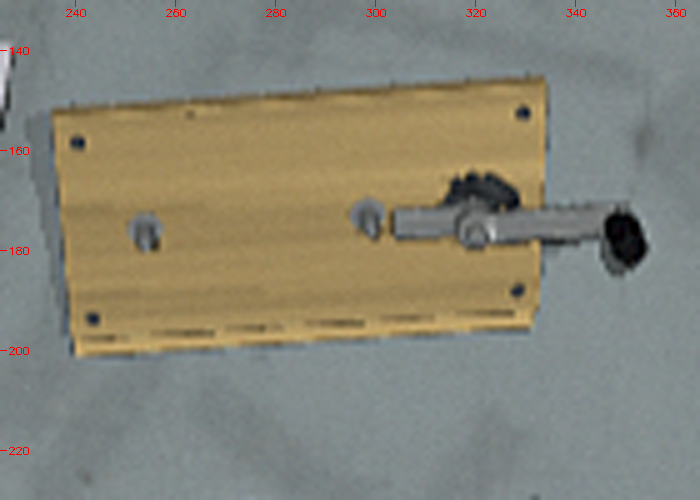

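View pics/top0b.png

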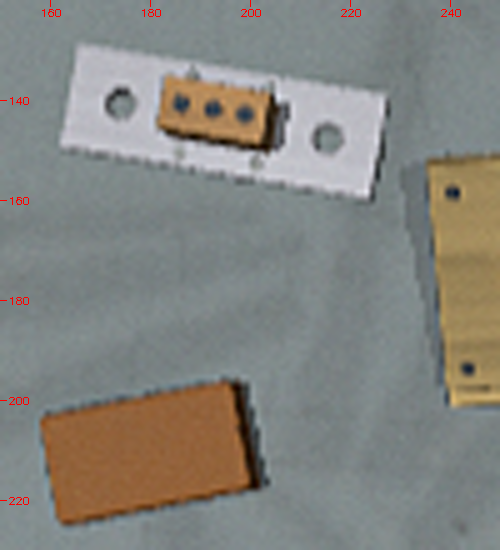

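View pics/side0a.png

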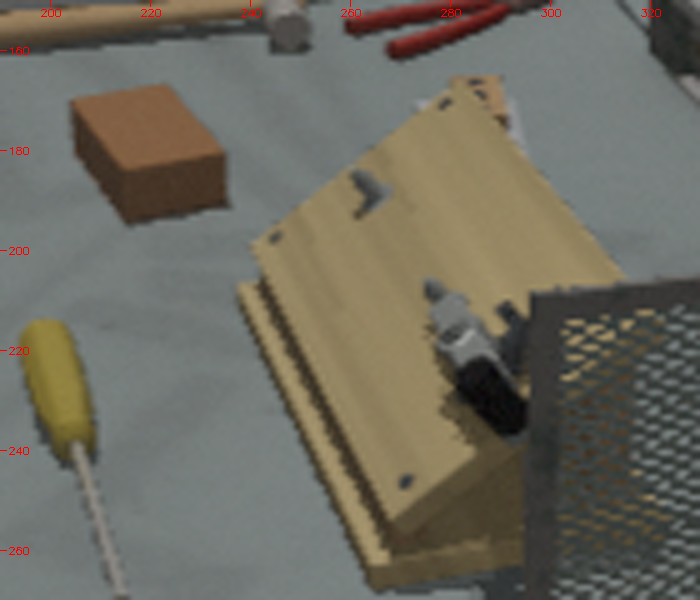

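```bash
cat > geo.py <<'E'
import numpy as np
from scipy.spatial.transform import Rotation as R
from scipy.optimize import least_squares
CAM={"side":(np.array([[439.11289793,0,255.09388235],[0,439.11289793,191.57150888],[0,0,1]]),np.array([[ 0.98287388,-0.18355088,-0.01637104,-0.47287848],[-0.09575398,-0.43279102,-0.8963945,0.15177692],[ 0.15744876,0.88261034,-0.44295472,0.96288135]])),
"top":(np.array([[450.37054459,0,253.52978807],[0,450.37054459,192.91902373],[0,0,1]]),np.array([[ 0.00790594,-0.99989237,-0.01235939,0.08783682],[-0.99885361,-0.00731297,-0.04730746,0.4820071],[ 0.04721199,0.01271923,-0.99880391,1.26137895]]))}
def proj(c,P):
    K,V=CAM[c]; P=np.atleast_2d(P); p=(P@V[:,:3].T+V[:,3])@K.T; return p[:,:2]/p[:,2:]
def backproj(c,uv,z):
    K,V=CAM[c]; d=V[:,:3].T@np.linalg.inv(K)@np.array([*uv,1]); o=-V[:,:3].T@V[:,3]; return o+d*(z-o[2])/d[2]
A=np.radians(35)
def Rst(yaw): return R.from_euler('z',yaw).as_matrix()@np.array([[np.cos(A),0,-np.sin(A)],[0,1,0],[np.sin(A),0,np.cos(A)]])
E
cat > fit.py <<'E'
from geo import *
obs=[("top",(-70,105,0),(240,198.8)),("top",(-70,-155,0),(332,193.5)),("top",(70,105,0),(235.5,152)),("top",(70,-155,0),(334.3,145.5)),
("side",(-70,105,0),(251,199)),("side",(70,105,0),(281,166)),("side",(-70,-155,0),(269,254)),
("top",(0,60,21),(254.8,178.5)),("top",(0,-60,21),(300,177)),
("side",(0,60,21),(261,185)),("side",(0,-60,21),(276,206.5)),
("top",(0,-190,59),(349.5,177))]
def pose(p): return p[:3],Rst(p[3])
def res(p):
    t,Rm=pose(p); return np.concatenate([proj(c,t+Rm@(np.array(m)/1000))[0]-uv for c,m,uv in obs])
s=least_squares(res,[.5,.0,.1,0],loss='soft_l1')
print(s.x,np.degrees(s.x[3])); r=res(s.x).reshape(-1,2)
for o,e in zip(obs,r): print(o,e.round(2))
for c in CAM:
  K,V=CAM[c]; print(c,-V[:,:3].T@V[:,3])
E
python3 fit.py
python3 - <<'E'
from geo import *
for n,uv,z in [("hl",(174,140.5),.008),("hr",(215.5,147.5),.008),("blk UL",(183,135),.05),("UR",(205,138),.05),("LR",(203.5,149.5),.05),("LL",(181.5,145.5),.05)]: print(n,backproj("top",uv,z))
E
```

```text
[0.53162516 0.03019395 0.07379952 0.07964334] 4.563227392391017
('top', (-70, 105, 0), (240, 198.8)) [-0.57 -0.88]
('top', (-70, -155, 0), (332, 193.5)) [ 0.9  -2.34]
('top', (70, 105, 0), (235.5, 152)) [-0.49  1.05]
('top', (70, -155, 0), (334.3, 145.5)) [0.11 0.28]
('side', (-70, 105, 0), (251, 199)) [-11.06   0.53]
('side', (70, 105, 0), (281, 166)) [ 1.43 -0.26]
('side', (-70, -155, 0), (269, 254)) [-0.08  0.62]
('top', (0, 60, 21), (254.8, 178.5)) [-0.61  0.41]
('top', (0, -60, 21), (300, 177)) [-0.7  -1.37]
('side', (0, 60, 21), (261, 185)) [ 0.31 -0.58]
('side', (0, -60, 21), (276, 206.5)) [ 0.04 -0.01]
('top', (0, -190, 59), (349.5, 177)) [1.84 2.35]
side [ 0.32770868 -0.87095861  0.55482332]
top [0.42120789 0.0753085  1.28375837]
hl [0.62982786 0.32005423 0.008     ]
hr [0.61042416 0.20107257 0.008     ]
blk UL [0.63841341 0.28730552 0.05      ]
UR [0.63041507 0.22628338 0.05      ]
LR [0.5984432  0.23001212 0.05      ]
LL [0.60918091 0.29100897 0.05      ]
```

```bash
sed -i 's/(240,198.8)/(240,197.8)/; s/(332,193.5)/(331,192.3)/; s/(251,199)/(241,198.7)/; s/(281,166)/(282.2,166)/;s/(269,254)/(267.5,255.3)/; s/(0,-190,59),(349.5,177)/(0,-190,43),(350,177.4)/' fit.py; python3 fit.py
```

```text
[0.53129075 0.02976463 0.0733661  0.06676774] 3.825509986988156
('top', (-70, 105, 0), (240, 197.8)) [-0.71 -0.22]
('top', (-70, -155, 0), (331, 192.3)) [ 1.82 -0.28]
('top', (70, 105, 0), (235.5, 152)) [-0.07  0.67]
('top', (70, -155, 0), (334.3, 145.5)) [0.59 1.17]
('side', (-70, 105, 0), (241, 198.7)) [-0.71  0.87]
('side', (70, 105, 0), (282.2, 166)) [0.73 0.02]
('side', (-70, -155, 0), (267.5, 255.3)) [ 0.29 -0.42]
('top', (0, 60, 21), (254.8, 178.5)) [-0.53  0.26]
('top', (0, -60, 21), (300, 177)) [-0.59 -0.93]
('side', (0, 60, 21), (261, 185)) [ 0.5 -0.4]
('side', (0, -60, 21), (276, 206.5)) [-0.42  0.28]
('top', (0, -190, 43), (350, 177.4)) [ 0.1  -0.08]
side [ 0.32770868 -0.87095861  0.55482332]
top [0.42120789 0.0753085  1.28375837]
```

```bash
cat > ov.py <<'E'
from geo import *
import cv2
def circ(c,r,z,n=24):
    a=np.linspace(0,2*np.pi,n); return np.c_[c[0]+r*np.cos(a),c[1]+r*np.sin(a),0*a+z]
def overlay(src,dst,cam,p,x0,y0,x1,y1,k,latch=0,extra=[]):
    t,Rm=np.array(p[:3]),Rst(p[3]); im=cv2.imread(src)[y0:y1,x0:x1]; im=cv2.resize(im,None,fx=k,fy=k,interpolation=cv2.INTER_CUBIC)
    def dl(P,col):
        uv=proj(cam,t+np.asarray(P,float)/1000@Rm.T); uv=((uv+.5-[x0,y0])*k).astype(np.int32); cv2.polylines(im,[uv],False,col,1)
    dl([(-70,105,0),(-70,-155,0),(70,-155,0),(70,105,0),(-70,105,0)],(255,0,0))
    for s in (60,-60):
        dl(circ((0,s),5,0),(0,255,0)); dl(circ((0,s),5,14.5),(0,255,255)); dl([(0,s,0),(0,s,21)],(0,0,255))
    kx,ky=75*np.sin(latch),-115-75*np.cos(latch)
    dl(circ((kx,ky),9,27),(0,255,0)); dl(circ((kx,ky),9,59),(0,255,255))
    cv2.imwrite(dst,im)
E
python3 - <<'E'
from ov import *
p=[0.53129,0.02976,0.07337,0.0668]
overlay("pics/top0.png","pics/ot.png","top",p,230,135,360,210,6)
overlay("pics/side0.png","pics/os.png","side",p,230,155,330,265,5)
E
```

```text
(no output)
```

View pics/ot.png

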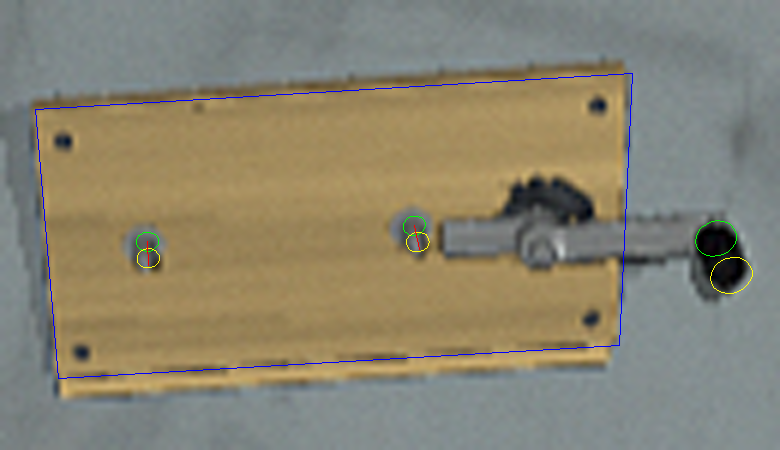

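View pics/os.png

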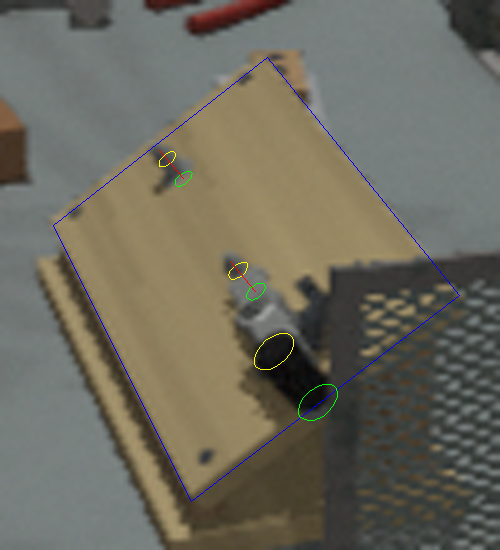

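```bash
cat > plan.py <<'E'
from geo import *
import json,os
from workcell import bot
P=[0.5311,0.0302,0.0735,0.068]
if os.path.exists('P.json'): P=json.load(open('P.json'))
T=np.array(P[:3]); RS=Rst(P[3])
def S(x,y,z): return T+RS@(np.array([x,y,z],float)/1000)
def lift(th): return np.interp(th,[0,.4,.85,1.2,1.5],[0,5,9,6.5,4.5])
def Rtool(phi,sgn=1):
    x=-RS[:,2]; y=sgn*(np.cos(phi)*RS[:,0]+np.sin(phi)*RS[:,1]); return np.c_[x,y,np.cross(x,y)]
def cur():
    s=bot.get_state(); return s,np.array(s["tcp_pos"]),R.from_euler('xyz',s["orientation"]).as_matrix()
def knob(phi,h):  # tcp over knob
    return S(75*np.sin(phi),-115-75*np.cos(phi),h)
def delta(pos,Rt,p0,R0):
    rv=R.from_matrix(R0.T@Rt).as_rotvec(); d=R0.T@(pos-p0)*100
    n=max(np.linalg.norm(d)/6.25,np.degrees(np.linalg.norm(rv))/10.7)
    return rv.round(3).tolist(),d.round(2).tolist(),round(n,1)
def instand(pos): return RS.T@(np.array(pos)-T)*1000
E
python3 - <<'E'
from plan import *
s,p0,R0=cur(); print(R0.round(3),s["q"])
for sg in (1,-1):
  for ph in (0,1.5):
    print(sg,ph,knob(ph,120).round(3),delta(knob(ph,120),Rtool(ph,sg),p0,R0), Rtool(ph,sg).round(2).tolist())
E
```

```text
[[-0.001  0.389  0.921]
 [-0.001  0.921 -0.389]
 [-1.    -0.001  0.   ]] [ 1.17100599e+00  1.26345049e-01 -4.05159300e-02  1.40537026e+00
 -2.31549858e-05  1.57079304e+00]
1 0 [ 0.475 -0.164  0.172] ([1.067, -0.336, 0.548], [7.05, -49.06, 50.17], np.float64(11.3)) [[0.57, 0.82, 0.07], [0.04, 0.06, -1.0], [-0.82, 0.57, 0.0]]
1 1.5 [ 0.532 -0.09   0.215] ([-0.384, -0.593, 0.165], [2.75, -40.09, 52.5], np.float64(10.6)) [[0.57, -0.01, 0.82], [0.04, 1.0, -0.02], [-0.82, 0.04, 0.57]]
-1 0 [ 0.475 -0.164  0.172] ([-1.964, -0.621, -0.38], [7.05, -49.06, 50.17], np.float64(11.3)) [[0.57, -0.82, -0.07], [0.04, -0.06, 1.0], [-0.82, -0.57, 0.0]]
-1 1.5 [ 0.532 -0.09   0.215] ([2.631, 0.227, 0.816], [2.75, -40.09, 52.5], np.float64(14.8)) [[0.57, 0.01, -0.82], [0.04, -1.0, 0.02], [-0.82, -0.04, -0.57]]
```

>>> move_arm:
  delta_rot:
    - [0, 0, 0]
    - [0, 0, 0]
    - [0.19, -0.06, 0.1]
    - [0.36, -0.12, 0.19]
    - [0.53, -0.17, 0.28]
    - [0.71, -0.22, 0.37]
    - [0.89, -0.28, 0.46]
    - [1.067, -0.336, 0.548]
    - [1.067, -0.336, 0.548]
    - [1.067, -0.336, 0.548]
  delta_pos:
    - [-1, -4, 4]
    - [-1, -8, 8]
    - [-1, -12, 12]
    - [-1, -16, 16]
    - [0, -20, 20]
    - [1, -24, 24]
    - [2, -28, 28]
    - [3, -32, 32]
    - [4, -36, 36]
    - [5, -40, 40]
  hand: [1, 1, 1, 1, 0.5, 0.1, 0.1, 0.1, 0.1, 0.1]

```text
t: 1.35
tcp_pos: [0.4162, -0.0418, 0.192]
orientation: [1.572, 0.956, 0.069]
force: [1.5, 0.4, 0.7]
finger_gap: 0.551
```

```bash
python3 - <<'E'
from plan import *
s,p0,R0=cur(); print(s["t"],s["q"].round(3),s["finger_gap"],p0,instand(p0))
print(delta(knob(0,120),Rtool(0,1),p0,R0))
E
```

```text
1.35 [-0.207 -0.557 -0.836  0.696  0.158  1.344] 0.551002574048835 [ 0.4162343  -0.04179937  0.19196584] [-29.9332388  -64.02811871 165.57956978]
([-0.0, -0.001, -0.004], [4.56, 2.98, 12.6], np.float64(2.2))
```

>>> move_arm:
  delta_rot:
    - [0, 0, 0]
    - [0, 0, 0]
    - [0, 0, 0]
    - [0, 0, 0]
  delta_pos:
    - [1.5, 1, 4.2]
    - [3, 2, 8.4]
    - [4.56, 2.98, 12.6]
    - [4.56, 2.98, 12.6]
  hand: [0.1, 0.1, 0.1, 0.1]

```text
t: 1.85
tcp_pos: [0.4764, -0.1652, 0.1705]
orientation: [1.575, 0.962, 0.067]
force: [-0.6, 0.4, 0.0]
finger_gap: 0.552
```

```bash
python3 - <<'E'
from plan import *
from workcell import imaging
import cv2
from crop import crop
s,p0,R0=cur(); print(s["t"],s["q"].round(3),p0,instand(p0))
for n in ("side","top"):
    cv2.imwrite(f"pics/{n}1.png",imaging.grab_frame(n)["color"][:,:,::-1]); print(proj(n,p0),proj(n,p0+R0[:,0]*.011))
crop("pics/side1.png","pics/side1a.png",200,120,340,260,4);crop("pics/top1.png","pics/top1a.png",230,130,370,260,4)
a=cv2.imread("pics/side1a.png");b=cv2.imread("pics/top1a.png")
b=cv2.resize(b,(560,520)); c=np.zeros((560,1120,3),np.uint8);c[:,:560]=a;c[:520,560:]=b;cv2.imwrite("pics/c1.png",cv2.resize(c,(800,400)))
E
```

```text
1.85 [-0.511 -0.3   -0.738  0.604  0.318  1.082] [ 0.47636435 -0.16524789  0.17048776] [ 1.81812547e-02 -1.91277028e+02  1.18387467e+02]
[[267.39198323 204.93911836]] [[270.64643349 208.75345236]]
[[356.74414575 192.648336  ]] [[355.78086638 190.30061803]]
```

View pics/c1.png

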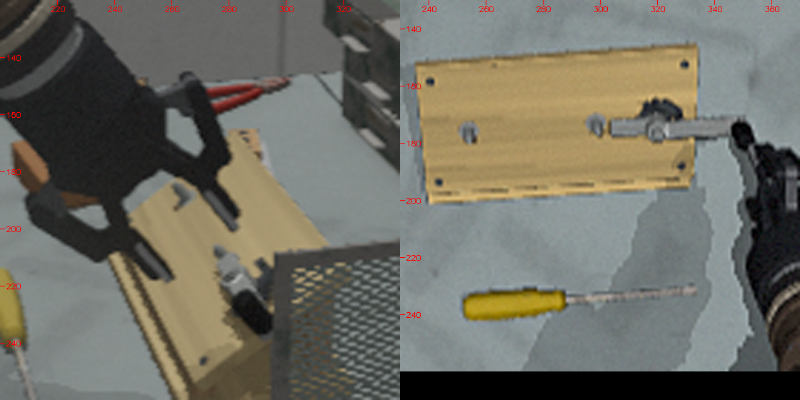

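>>> move_arm:
  delta_rot:
    - [0, 0, 0]
    - [0, 0, 0]
    - [0, 0, 0]
    - [0, 0, 0]
  delta_pos:
    - [3, 0, 0]
    - [5, 0, 0]
    - [7.1, 0, 0]
    - [7.1, 0, 0]
  hand: [0.1, 0.1, 0.1, 0.1]

```text
t: 2.45
tcp_pos: [0.5159, -0.1581, 0.1126]
orientation: [1.575, 0.961, 0.074]
force: [-0.6, -0.3, -0.7]
finger_gap: 0.553
```

```bash
python3 - <<'E'
from plan import *
from workcell import imaging
import cv2
from crop import crop
s,p0,R0=cur(); print(s["t"],s["q"].round(3),p0,instand(p0),s["force"])
for n in ("side","top"):
    cv2.imwrite(f"pics/{n}2.png",imaging.grab_frame(n)["color"][:,:,::-1]); print(proj(n,p0),proj(n,p0+R0[:,0]*.011),proj(n,S(0,-190,43)))
crop("pics/side2.png","pics/side2a.png",200,120,340,260,4);crop("pics/top2.png","pics/top2a.png",230,130,370,260,4)
a=cv2.imread("pics/side2a.png");b=cv2.imread("pics/top2a.png")
b=cv2.resize(b,(560,520)); c=np.zeros((560,1120,3),np.uint8);c[:,:560]=a;c[:520,560:]=b;cv2.imwrite("pics/c2.png",cv2.resize(c,(800,400)))
# arc rows from current measured
for ph in np.arange(.17,1.75,.17):
    print(round(ph,2),delta(knob(ph,47+lift(ph)),Rtool(ph,1),p0,R0)[:2])
E
```

```text
2.45 [-0.448 -0.19  -0.798  0.418  0.289  1.134] [ 0.51591708 -0.15808425  0.11256176] [  -0.48326036 -186.81746334   48.02398532] [-0.62934008 -0.28204252 -0.69180742]
[[286.62600093 227.47911707]] [[289.61096193 230.97246202]] [[288.71107295 229.7476081 ]]
[[349.11460975 178.50488489]] [[348.24545381 176.3875268 ]] [[349.95252383 177.29691319]]
0.17 ([-0.169, -0.003, 0.001], [-0.11, 1.32, 0.21])
0.34 ([-0.339, -0.003, 0.001], [-0.33, 2.55, -0.11])
0.51 ([-0.509, -0.004, 0.001], [-0.5, 3.71, -0.63])
0.68 ([-0.679, -0.004, 0.0], [-0.65, 4.76, -1.35])
0.85 ([-0.849, -0.004, 0.0], [-0.8, 5.68, -2.23])
1.02 ([-1.019, -0.004, -0.0], [-0.68, 6.44, -3.25])
1.19 ([-1.189, -0.004, -0.001], [-0.55, 7.01, -4.39])
1.36 ([-1.359, -0.004, -0.001], [-0.43, 7.39, -5.61])
1.53 ([-1.529, -0.004, -0.001], [-0.34, 7.55, -6.87])
1.7 ([-1.699, -0.004, -0.002], [-0.33, 7.49, -8.14])
```

View pics/c2.png

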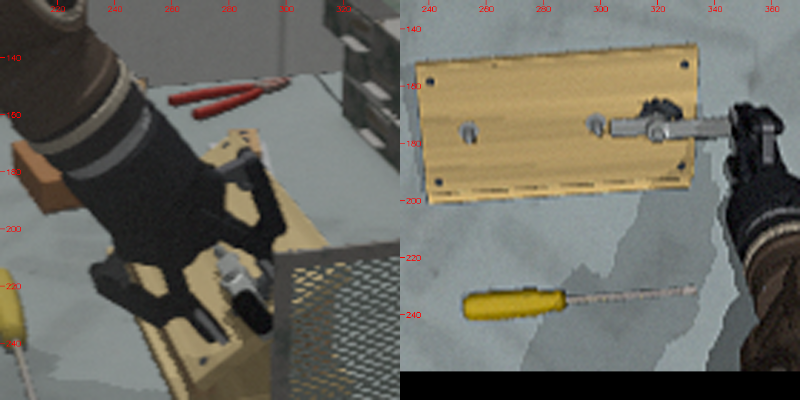

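>>> move_arm:
  delta_rot:
    - [-0.169, -0.003, 0.001]
    - [-0.339, -0.003, 0.001]
    - [-0.509, -0.004, 0.001]
    - [-0.679, -0.004, 0]
    - [-0.849, -0.004, 0]
    - [-1.019, -0.004, 0]
    - [-1.189, -0.004, -0.001]
    - [-1.359, -0.004, -0.001]
    - [-1.529, -0.004, -0.001]
    - [-1.6, -0.004, -0.002]
  delta_pos:
    - [-0.11, 1.32, 0.21]
    - [-0.33, 2.55, -0.11]
    - [-0.5, 3.71, -0.63]
    - [-0.65, 4.76, -1.35]
    - [-0.8, 5.68, -2.23]
    - [-0.68, 6.44, -3.25]
    - [-0.55, 7.01, -4.39]
    - [-0.43, 7.39, -5.61]
    - [-0.34, 7.55, -6.87]
    - [-0.33, 7.55, -7.4]
  hand: [0.1, 0.1, 0.1, 0.1, 0.1, 0.1, 0.1, 0.1, 0.1, 0.1]

```text
t: 3.8
tcp_pos: [0.5713, -0.0816, 0.1615]
orientation: [-0.037, 0.956, 0.063]
force: [1.3, 0.2, 0.5]
finger_gap: 0.551
```

```bash
cat > look.py <<'E'
from plan import *
from workcell import imaging
import cv2
from crop import crop
def look(tag,sr=(200,120,340,260),tr=(230,130,370,260)):
    s,p0,R0=cur(); print(s["t"],s["q"].round(3),p0.round(4),instand(p0).round(1),s["force"].round(1),s["finger_gap"])
    for n,r in (("side",sr),("top",tr)):
        cv2.imwrite(f"pics/{n}{tag}.png",imaging.grab_frame(n)["color"][:,:,::-1]); crop(f"pics/{n}{tag}.png",f"pics/{n}{tag}a.png",*r,4)
    a=cv2.imread(f"pics/side{tag}a.png");b=cv2.imread(f"pics/top{tag}a.png")
    h=max(a.shape[0],b.shape[0]); c=np.zeros((h,a.shape[1]+b.shape[1],3),np.uint8);c[:a.shape[0],:a.shape[1]]=a;c[:b.shape[0],a.shape[1]:]=b
    k=min(800/c.shape[1],600/c.shape[0]); cv2.imwrite(f"pics/c{tag}.png",cv2.resize(c,None,fx=k,fy=k))
    return s,p0,R0
E
python3 - <<'E'
from look import *
look(3)
E
```

```text
3.8 [-0.222 -0.187 -0.692  0.47   0.162 -0.271] [ 0.5713 -0.0816  0.1615] [  77.1 -114.3   53.4] [1.3 0.2 0.5] 0.5510938176051312
```

View pics/c3.png

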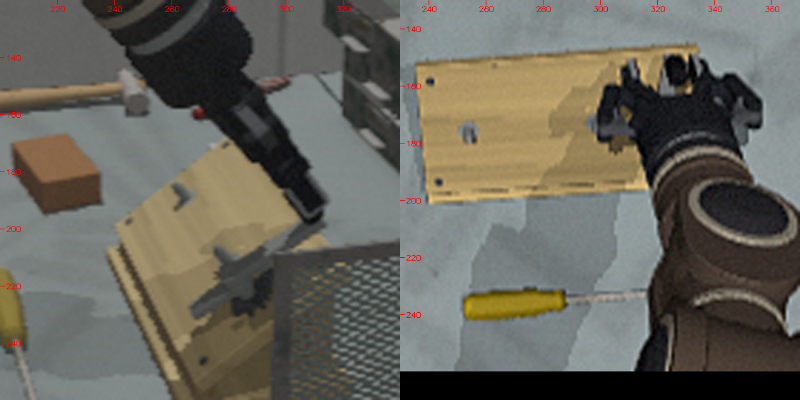

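```bash
cat >> plan.py <<'E'
H=np.array([.6197,.2598]); HY=-.162
def Rdown(yaw,sgn=-1):
    x=np.array([0,0,-1.]); y=sgn*np.array([np.cos(yaw),np.sin(yaw),0]); return np.c_[x,y,np.cross(x,y)]
E
python3 - <<'E'
from plan import *
s,p0,R0=cur()
p1=p0-.1*R0[:,0]; print(p1)
print(delta(np.array([*H,.2]),Rdown(HY),p0,R0))
for f in np.linspace(.125,1,8):
    pos=p1+(np.array([*H,.2])-p1)*f; rv=R.from_matrix(R0.T@Rdown(HY)).as_rotvec()*f
    print(rv.round(3).tolist(),(R0.T@(pos-p0)*100).round(2).tolist())
E
```

```text
[ 0.51383585 -0.08518023  0.24310736]
([-1.268, 0.509, 0.42], [0.87, 33.47, 9.07], np.float64(7.7))
[-0.158, 0.064, 0.052] [-8.64, 4.18, 1.13]
[-0.317, 0.127, 0.105] [-7.28, 8.37, 2.27]
[-0.475, 0.191, 0.157] [-5.92, 12.55, 3.4]
[-0.634, 0.254, 0.21] [-4.56, 16.74, 4.53]
[-0.792, 0.318, 0.262] [-3.21, 20.92, 5.67]
[-0.951, 0.382, 0.315] [-1.85, 25.1, 6.8]
[-1.109, 0.445, 0.367] [-0.49, 29.29, 7.93]
[-1.268, 0.509, 0.42] [0.87, 33.47, 9.07]
```

>>> move_arm:
  delta_rot:
    - [0, 0, 0]
    - [0, 0, 0]
    - [0, 0, 0]
  delta_pos:
    - [-3, 0, 0]
    - [-7, 0, 0]
    - [-10, 0, 0]
  hand: [0.1, 0.1, 0.1]

```text
t: 4.28
tcp_pos: [0.5133, -0.0859, 0.2442]
orientation: [-0.033, 0.956, 0.062]
force: [0.5, -0.1, 0.1]
finger_gap: 0.551
```

```bash
python3 - <<'E'
from look import *
s,p0,R0=look(4)
print(delta(np.array([*H,.2]),Rdown(HY),p0,R0))
E
```

```text
4.275 [-0.268 -0.337 -0.611  0.708  0.188 -0.305] [ 0.5133 -0.0859  0.2442] [  76.9 -114.6  154.5] [ 0.5 -0.1  0.1] 0.5508254572936637
([-1.27, 0.509, 0.42], [10.96, 33.57, 8.97], np.float64(7.7))
```

View pics/c4.png

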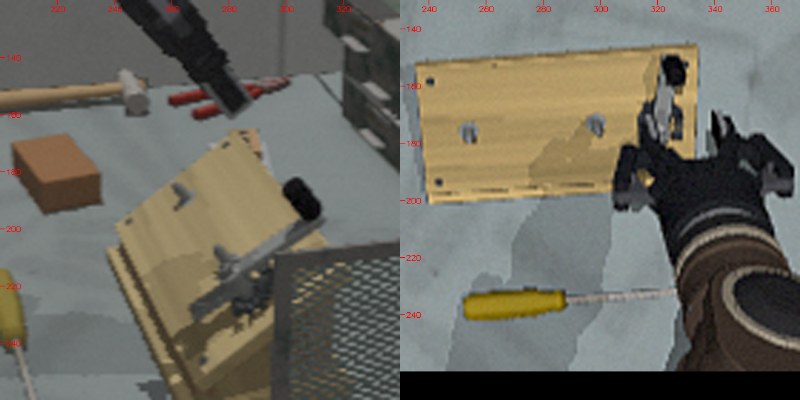

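>>> move_arm:
  delta_rot:
    - [-0.16, 0.06, 0.05]
    - [-0.32, 0.13, 0.1]
    - [-0.475, 0.19, 0.16]
    - [-0.63, 0.25, 0.21]
    - [-0.79, 0.32, 0.26]
    - [-0.95, 0.38, 0.315]
    - [-1.11, 0.445, 0.37]
    - [-1.27, 0.509, 0.42]
    - [-1.27, 0.509, 0.42]
    - [-1.27, 0.509, 0.42]
  delta_pos:
    - [1.3, 4, 1.1]
    - [2.7, 8, 2.2]
    - [4, 12, 3.3]
    - [5.4, 16, 4.4]
    - [6.8, 20.5, 5.5]
    - [8.1, 25, 6.7]
    - [9.5, 29, 7.8]
    - [10.96, 33.57, 8.97]
    - [10.96, 33.57, 8.97]
    - [10.96, 33.57, 8.97]
  hand: [0.1, 0.1, 0.5, 1, 1, 1, 1, 1, 1, 1]

```text
t: 5.62
tcp_pos: [0.6199, 0.2602, 0.1958]
orientation: [2.027, 1.567, -2.847]
force: [-0.5, -0.6, -0.5]
finger_gap: 1.001
```

```bash
python3 - <<'E'
from look import *
s,p0,R0=look(5,(200,60,340,260),(140,90,280,240))
print(delta(np.array([*H,.025]),Rdown(HY),p0,R0))
E
```

```text
5.625 [ 0.397  0.418  0.241  1.398  0.    -1.012] [0.6199 0.2602 0.1958] [155.5 223.4  40.4] [-0.5 -0.6 -0.5] 1.0010427368811103
([0.0, -0.001, -0.003], [17.08, -0.04, -0.02], np.float64(2.7))
```

View pics/c5.png

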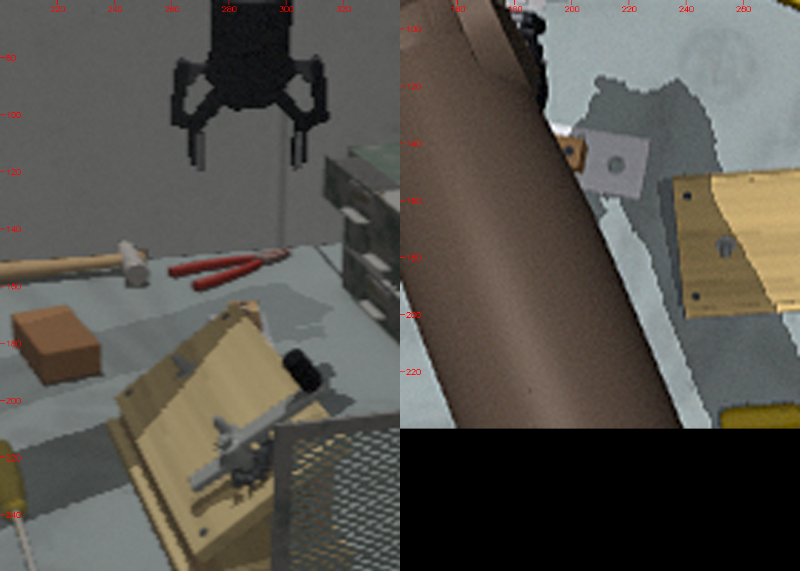

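>>> move_arm:
  delta_rot:
    - [0, 0, 0]
    - [0, 0, 0]
    - [0, 0, -0.003]
    - [0, 0, -0.003]
    - [0, 0, -0.003]
  delta_pos:
    - [5, 0, 0]
    - [10, 0, 0]
    - [14.5, -0.04, 0]
    - [17, -0.04, 0]
    - [17, -0.04, 0]
  hand: [1, 1, 1, 1, 1]

```text
t: 6.35
tcp_pos: [0.6186, 0.2581, 0.027]
orientation: [3.052, 1.569, -1.823]
force: [-0.2, 0.2, 0.4]
finger_gap: 1.001
```

>>> move_arm:
  delta_rot:
    - [0, 0, 0]
    - [0, 0, 0]
    - [0, 0, 0]
    - [0, 0, 0]
    - [0, 0, 0]
    - [0, 0, 0]
    - [0, 0, 0]
    - [0, 0, 0]
  delta_pos:
    - [0, 0, 0]
    - [0, 0, 0]
    - [0, 0, 0]
    - [0, 0, 0]
    - [0, 0, 0]
    - [0, 0, 0]
    - [0, 0, 0]
    - [0, 0, 0]
  hand: [-1, -1, -1, -1, -1, -1, -1, -1]

```text
t: 7.35
tcp_pos: [0.6206, 0.2603, 0.0288]
orientation: [-1.421, 1.568, -0.011]
force: [-1.3, -0.6, 6.6]
finger_gap: 0.337
```

```bash
python3 - <<'E'
from look import *
s,p0,R0=look(6,(200,60,340,260),(140,90,280,240))
E
```

```text
7.35 [ 3.980e-01  4.700e-01 -5.100e-02  1.047e+00 -1.000e-03 -1.012e+00] [0.6206 0.2603 0.0288] [ 60.3 223.5 -96.8] [-1.3 -0.6  6.6] 0.3369561067744125
```

View pics/c6.png

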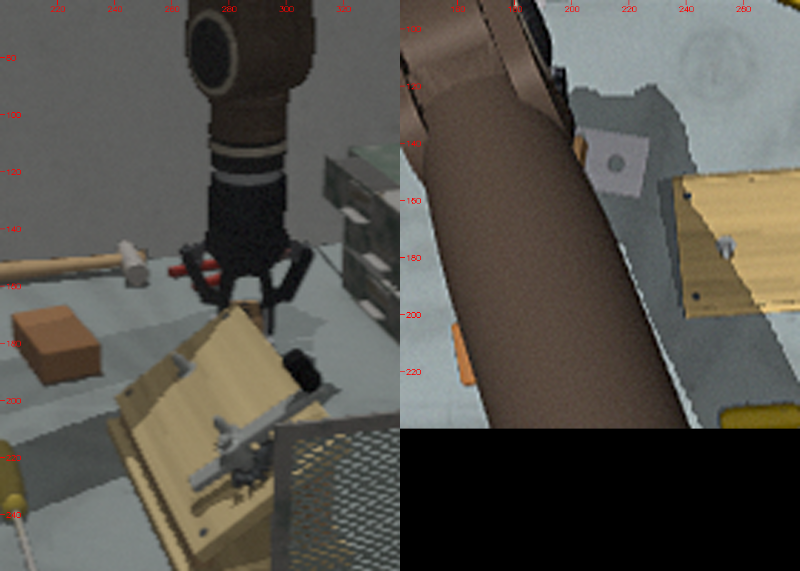

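>>> move_arm:
  delta_rot:
    - [0, 0, 0]
    - [0, 0, 0]
    - [0, 0, 0]
    - [0, 0, 0]
    - [0, 0, 0]
    - [0, 0, 0]
  delta_pos:
    - [-2, 0, 0]
    - [-6, 0, 0]
    - [-11, 0, 0]
    - [-16, 0, 0]
    - [-20, 0, 0]
    - [-20, 0, 0]
  hand: [-1, -1, -1, -1, -1, -1]

```text
t: 8.2
tcp_pos: [0.621, 0.2607, 0.2307]
orientation: [-1.184, 1.564, 0.226]
force: [-0.1, 1.0, -3.8]
finger_gap: 0.342
```

```bash
python3 - <<'E'
from look import *
s,p0,R0=look(7,(200,40,340,200),(140,90,280,240))
tgt=S(0,0,110); Rt=Rtool(0,-1)
print(delta(tgt,Rt,p0,R0))
for f in np.linspace(.125,1,8):
    q=p0+(tgt-p0)*f; rv=R.from_matrix(R0.T@Rt).as_rotvec()*f
    print(q.round(3),rv.round(3).tolist(),(R0.T@(q-p0)*100).round(2).tolist())
E
```

```text
8.2 [ 3.980e-01  4.140e-01  3.120e-01  1.462e+00 -1.000e-03 -1.012e+00] [0.621  0.2607 0.2307] [176.5 223.9  68.3] [-0.1  1.  -3.8] 0.34210837751306455
([-0.222, -0.068, -0.602], [6.57, 11.38, -25.64], np.float64(4.6))
[0.602 0.231 0.222] [-0.028, -0.009, -0.075] [0.82, 1.42, -3.21]
[0.583 0.202 0.214] [-0.055, -0.017, -0.15] [1.64, 2.84, -6.41]
[0.564 0.173 0.206] [-0.083, -0.026, -0.226] [2.46, 4.27, -9.62]
[0.545 0.143 0.197] [-0.111, -0.034, -0.301] [3.29, 5.69, -12.82]
[0.525 0.114 0.189] [-0.139, -0.043, -0.376] [4.11, 7.11, -16.03]
[0.506 0.085 0.18 ] [-0.166, -0.051, -0.451] [4.93, 8.53, -19.23]
[0.487 0.055 0.172] [-0.194, -0.06, -0.526] [5.75, 9.96, -22.44]
[0.468 0.026 0.164] [-0.222, -0.068, -0.602] [6.57, 11.38, -25.64]
```

View pics/c7.png

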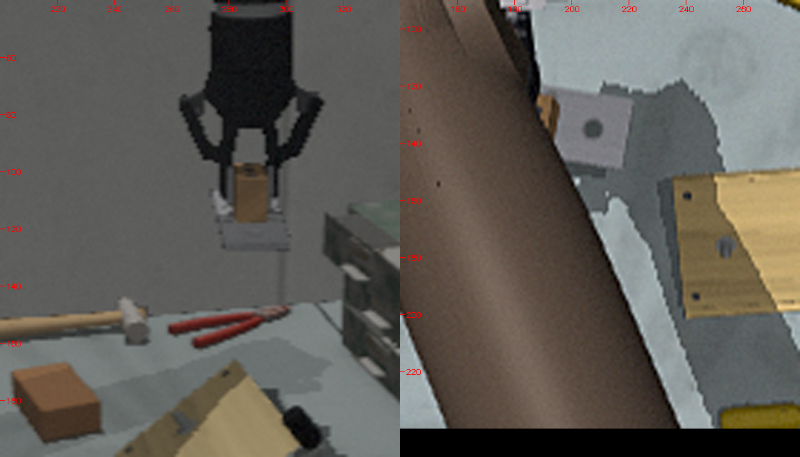

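>>> move_arm:
  delta_rot:
    - [-0.03, -0.01, -0.075]
    - [-0.055, -0.017, -0.15]
    - [-0.083, -0.026, -0.226]
    - [-0.111, -0.034, -0.301]
    - [-0.139, -0.043, -0.376]
    - [-0.166, -0.051, -0.451]
    - [-0.194, -0.06, -0.526]
    - [-0.222, -0.068, -0.602]
    - [-0.222, -0.068, -0.602]
    - [-0.222, -0.068, -0.602]
  delta_pos:
    - [0, 1.4, -3.2]
    - [0, 2.8, -6.4]
    - [0, 4.3, -9.6]
    - [1, 5.7, -12.8]
    - [2.5, 7.1, -16]
    - [4, 8.5, -19.2]
    - [5.3, 10, -22.4]
    - [6.57, 11.38, -25.64]
    - [6.57, 11.38, -25.64]
    - [6.57, 11.38, -25.64]
  hand: [-1, -1, -1, -1, -1, -1, -1, -1, -1, -1]

```text
t: 9.55
tcp_pos: [0.4655, 0.025, 0.1598]
orientation: [-1.574, 0.967, 0.065]
force: [-0.3, 0.4, -2.9]
finger_gap: 0.346
```

```bash
python3 - <<'E'
from look import *
s,p0,R0=look(8,(200,90,340,270),(200,120,340,230))
print(delta(S(0,0,65),Rtool(0,-1),p0,R0))
E
```

```text
9.55 [ 0.048 -0.436 -0.851  0.553  0.01  -1.588] [0.4655 0.025  0.1598] [ -4.4  -0.7 108.4] [-0.3  0.4 -2.9] 0.3462874964541968
([0.0, -0.002, -0.008], [4.34, -0.47, 0.08], np.float64(0.7))
```

View pics/c8.png

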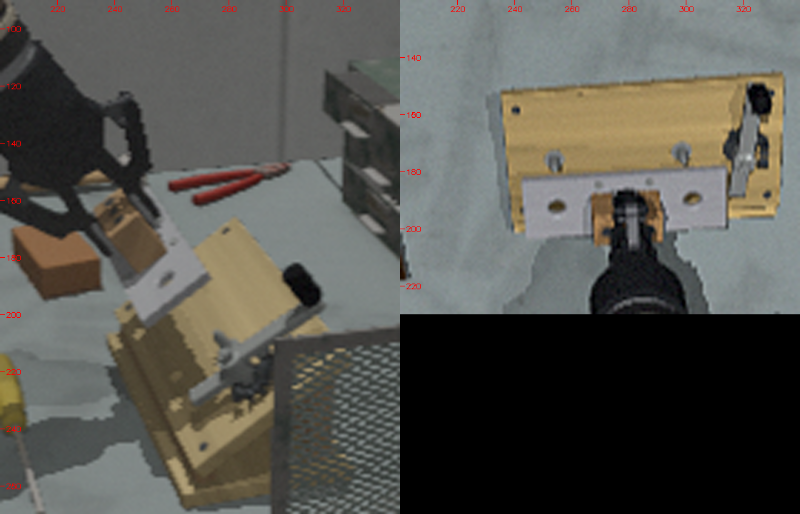

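```bash
python3 - <<'E'
from crop import crop
crop("pics/top8.png","pics/t8.png",230,140,345,215,7)
crop("pics/side8.png","pics/s8.png",215,150,315,240,7)
E
```

```text
(no output)
```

View pics/t8.png

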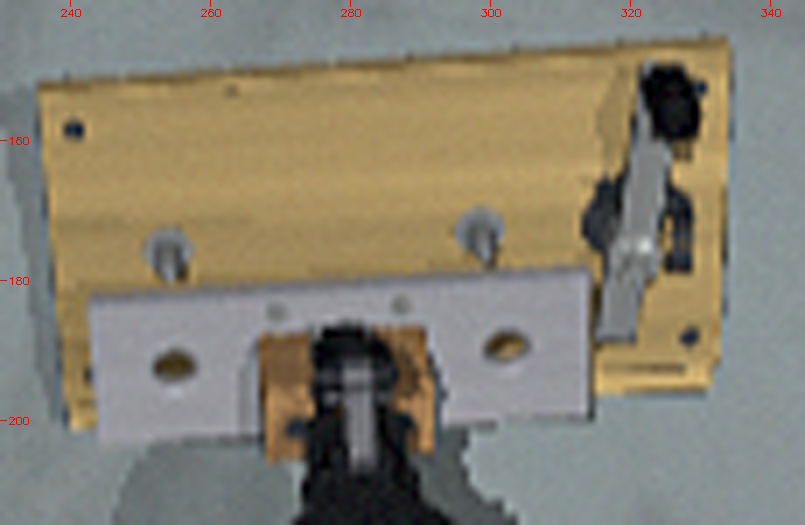

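View pics/s8.png

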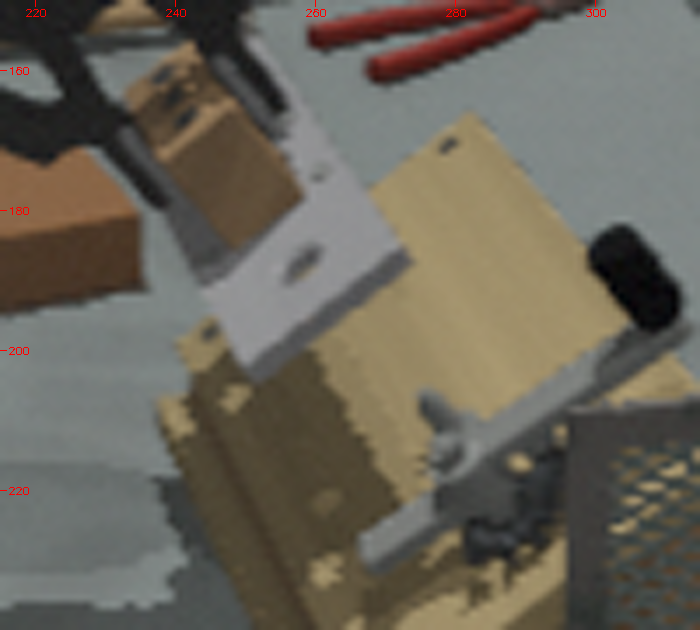

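```bash
cat > fit2.py <<'E'
from geo import *
import json
obs=[("top",(-70,105,0),(239.9,197.9),1),("top",(-70,-155,0),(331.6,192.),1),("top",(70,105,0),(235.6,152.8),1),("top",(70,-155,0),(334.1,146.4),1),
("side",(-70,105,0),(241,198.7),1),("side",(70,105,0),(282.2,166),1),("side",(-70,-155,0),(267.5,255.3),1),
("top",(0,60,21),(254.9,178.8),2),("top",(0,-60,21),(299.5,176.9),2),("top",(0,60,0),(254,175),1.5),("top",(0,-60,0),(298.6,172.6),1.5),
("side",(0,60,21),(261,185),1.5),("side",(0,-60,21),(276,206.7),1.5)]
def res(p,w=True):
    t,Rm=p[:3],Rst(p[3]); return np.concatenate([(proj(c,t+Rm@(np.array(m)/1000))[0]-uv)*(k if w else 1) for c,m,uv,k in obs])
s=least_squares(res,[.5,.0,.1,0],loss='soft_l1'); print(s.x)
for o,e in zip(obs,res(s.x,False).reshape(-1,2)): print(o[:3],e.round(2))
J=s.jac; print("sd mm",np.sqrt(np.diag(np.linalg.inv(J.T@J)))*1000*.7)
json.dump(s.x.tolist(),open('P2.json','w'))
E
python3 fit2.py
cat > fith.py <<'E'
from geo import *
import json
def fith(obs,R0,g,Pst):
    # R0: tool rot; holder axes X=-ty, Y=tz, Z=-tx ; params: pos(3) and yaw about holder z
    Rh0=np.c_[-R0[:,1],R0[:,2],-R0[:,0]]
    f=lambda p:(p[:3],Rh0@R.from_euler('z',p[3]).as_matrix())
    def res(p):
        t,Rm=f(p); return np.concatenate([proj(c,t+Rm@(np.array(m)/1000))[0]-uv for c,m,uv in obs])
    s=least_squares(res,[*g,0],loss='soft_l1')
    for o,e in zip(obs,res(s.x).reshape(-1,2)): print(o,e.round(2))
    t,Rm=f(s.x); Ts,Rs=np.array(Pst[:3]),Rst(Pst[3])
    print("holder in stand mm",(Rs.T@(t-Ts)*1000).round(2),"rot",R.from_matrix(Rs.T@Rm).as_rotvec().round(4),"yaw in tool",s.x[3])
    print("holder rel tcp (holder axes) mm",(Rm.T@(t-g)*1000).round(2))
    return t,Rm
E
python3 - <<'E'
from fith import *
from plan import cur
s,p0,R0=cur(); P=json.load(open('P2.json'))
obs=[("top",(30,90,-17),(242.9,182.6)),("top",(30,-90,-17),(314,178.3)),("top",(-30,-90,-17),(314.6,199.3)),("top",(-30,90,-17),(244.3,202.9)),
("top",(0,60,-17),(254.9,192.3)),("top",(0,-60,-17),(302.3,189.4)),
("side",(30,-90,-17),(273.6,185.7)),("side",(-30,-90,-17),(250,202.1)),("side",(0,-60,-17),(258.1,187.6))]
fith(obs,R0,p0,P)
E
```

```text
[0.53074099 0.02950383 0.07325816 0.0679587 ]
('top', (-70, 105, 0), (239.9, 197.9)) [-0.49 -0.08]
('top', (-70, -155, 0), (331.6, 192.0)) [1.32 0.16]
('top', (70, 105, 0), (235.6, 152.8)) [-0.09  0.13]
('top', (70, -155, 0), (334.1, 146.4)) [0.85 0.42]
('side', (-70, 105, 0), (241, 198.7)) [-0.95  0.99]
('side', (70, 105, 0), (282.2, 166)) [0.49 0.11]
('side', (-70, -155, 0), (267.5, 255.3)) [ 0.15 -0.27]
('top', (0, 60, 21), (254.9, 178.8)) [-0.52  0.2 ]
('top', (0, -60, 21), (299.5, 176.9)) [ 0.01 -0.65]
('top', (0, 60, 0), (254, 175)) [0.17 0.05]
('top', (0, -60, 0), (298.6, 172.6)) [ 0.04 -0.26]
('side', (0, 60, 21), (261, 185)) [ 0.27 -0.29]
('side', (0, -60, 21), (276, 206.7)) [-0.6  0.2]
sd mm [0.45222318 0.52557309 0.79045495 4.54491201]
('top', (30, 90, -17), (242.9, 182.6)) [-0.3   0.14]
('top', (30, -90, -17), (314, 178.3)) [0.56 0.52]
('top', (-30, -90, -17), (314.6, 199.3)) [-0.55 -0.3 ]
('top', (-30, 90, -17), (244.3, 202.9)) [-0.24 -0.11]
('top', (0, 60, -17), (254.9, 192.3)) [ 0.26 -0.03]
('top', (0, -60, -17), (302.3, 189.4)) [0.16 0.29]
('side', (30, -90, -17), (273.6, 185.7)) [-0.36 -0.66]
('side', (-30, -90, -17), (250, 202.1)) [0.62 0.41]
('side', (0, -60, -17), (258.1, 187.6)) [0.22 0.16]
holder in stand mm [ -0.97  -0.24 103.32] rot [-0.0012  0.0053 -0.0067] yaw in tool -0.008164616705426649
holder rel tcp (holder axes) mm [ 0.47 -0.69 -5.69]
```

>>> move_arm:
  delta_rot:
    - [0, 0, 0]
    - [0, 0, -0.006]
    - [0, 0, -0.006]
    - [0, 0, -0.006]
  delta_pos:
    - [2, -0.05, 0]
    - [4, -0.1, 0.02]
    - [4.9, -0.1, 0.02]
    - [4.9, -0.1, 0.02]
  hand: [-1, -1, -1, -1]

```text
t: 10.15
tcp_pos: [0.4953, 0.0277, 0.1212]
orientation: [-1.574, 0.961, 0.066]
force: [-0.5, -0.3, -3.8]
finger_gap: 0.346
```

```bash
cp P2.json P.json; python3 - <<'E'
from look import *
s,p0,R0=look(9,(200,90,340,270),(200,120,340,230)); print(delta(S(0,0,29),Rtool(0,-1),p0,R0))
crop("pics/top9.png","pics/t9.png",230,140,345,215,7)
crop("pics/side9.png","pics/s9.png",215,150,315,240,7)
E
```

```text
10.15 [ 0.051 -0.342 -0.892  0.411  0.009 -1.586] [0.4953 0.0277 0.1212] [-1.5  0.6 59.6] [-0.5 -0.3 -3.8] 0.3461540834217796
([0.002, -0.001, -0.001], [3.06, -0.16, -0.06], np.float64(0.5))
```

View pics/t9.png

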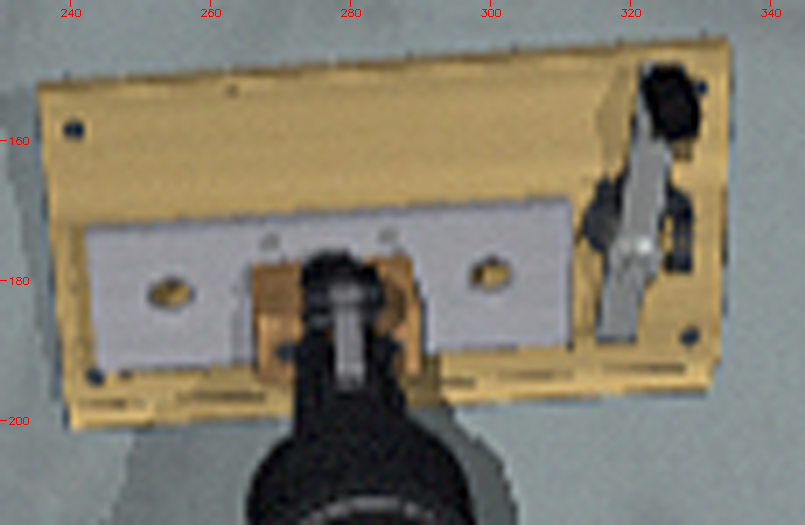

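View pics/s9.png

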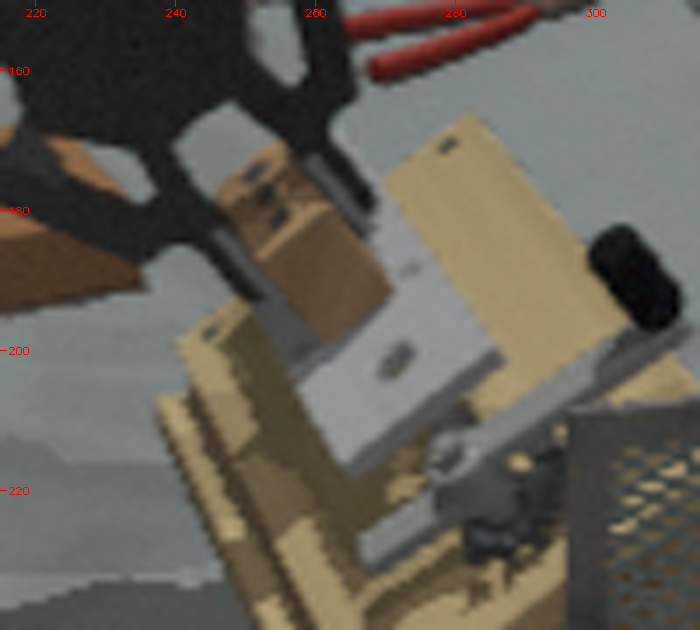

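```bash
python3 - <<'E'
from fith import *
from plan import cur
s,p0,R0=cur(); P=json.load(open('P2.json'))
obs=[("top",(30,90,-17),(241.9,172.6)),("top",(30,-90,-17),(311.4,168.3)),("top",(-30,-90,-17),(311.4,189.3)),("top",(-30,90,-17),(243.6,192.9)),
("top",(0,60,-17),(254.4,182.)),("top",(0,-60,-17),(300,179.1)),
("side",(30,-90,-17),(286.4,200)),("side",(-30,-90,-17),(265,216.9)),("side",(0,-60,-17),(271.7,201.4))]
fith(obs,R0,p0,P)
t,Rm=np.array(P[:3]),Rst(P[3])
for c in CAM:
  for y in (60,-60):
    print(c,y,"pin tip",proj(c,t+Rm@[0,y/1000,.021]), "axis dir at z=37 plate top", proj(c,t+Rm@[0,y/1000,.037]))
E
```

```text
('top', (30, 90, -17), (241.9, 172.6)) [0.18 0.28]
('top', (30, -90, -17), (311.4, 168.3)) [0.08 0.18]
('top', (-30, -90, -17), (311.4, 189.3)) [-0.12 -1.13]
('top', (-30, 90, -17), (243.6, 192.9)) [ 0.13 -0.49]
('top', (0, 60, -17), (254.4, 182.0)) [-0.09  0.06]
('top', (0, -60, -17), (300, 179.1)) [-0.05  0.08]
('side', (30, -90, -17), (286.4, 200)) [ 0.08 -0.41]
('side', (-30, -90, -17), (265, 216.9)) [-0.44 -0.13]
('side', (0, -60, -17), (271.7, 201.4)) [-0.17  0.62]
holder in stand mm [ 0.17  0.62 53.83] rot [-0.0014 -0.0009  0.0034] yaw in tool 0.001919936332959836
holder rel tcp (holder axes) mm [ 0.93  0.2  -6.66]
side 60 pin tip [[261.27192619 184.70740613]] axis dir at z=37 plate top [[257.59709459 180.32363589]]
side -60 pin tip [[275.39972357 206.89776794]] axis dir at z=37 plate top [[271.44293762 202.22055899]]
top 60 pin tip [[254.37662833 178.99922988]] axis dir at z=37 plate top [[254.53432316 182.08764176]]
top -60 pin tip [[299.50615265 176.24908214]] axis dir at z=37 plate top [[300.18071551 179.30898002]]
```

>>> move_arm:
  delta_rot:
    - [0, 0, 0]
    - [0, 0, 0]
    - [0, 0, 0]
    - [0, 0, 0]
    - [0, 0, 0]
  delta_pos:
    - [0.4, 0, -0.05]
    - [0.8, 0, -0.05]
    - [1.1, 0, -0.05]
    - [1.4, 0, -0.05]
    - [1.4, 0, -0.05]
  hand: [-1, -1, -1, -1, -1]

```text
t: 10.88
tcp_pos: [0.5031, 0.0273, 0.1101]
orientation: [-1.574, 0.96, 0.065]
force: [0.0, -1.1, -3.9]
finger_gap: 0.341
```

```bash
python3 - <<'E'
from look import *
s,p0,R0=look(10,(200,90,340,270),(200,120,340,230)); print(delta(S(0,0,29),Rtool(0,-1),p0,R0), RS.T@s["force"],s["wrist_torque"])
crop("pics/top10.png","pics/t10.png",230,140,345,215,7)
crop("pics/side10.png","pics/s10.png",215,150,315,240,7)
E
```

```text
10.875 [ 0.049 -0.314 -0.903  0.371  0.009 -1.587] [0.5031 0.0273 0.1101] [-1.6 -0.3 46. ] [ 0.  -1.1 -3.9] 0.3412981270229773
([0.001, -0.002, 0.0], [1.7, -0.16, 0.03], np.float64(0.3)) [-2.24730191 -1.10837206 -3.13857259] [-0.10125366  0.93873534  0.02014266]
```

View pics/t10.png

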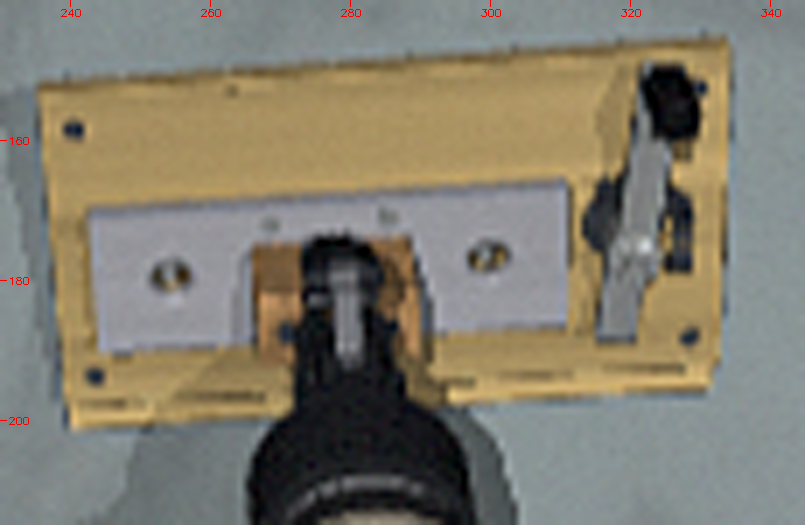

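View pics/s10.png

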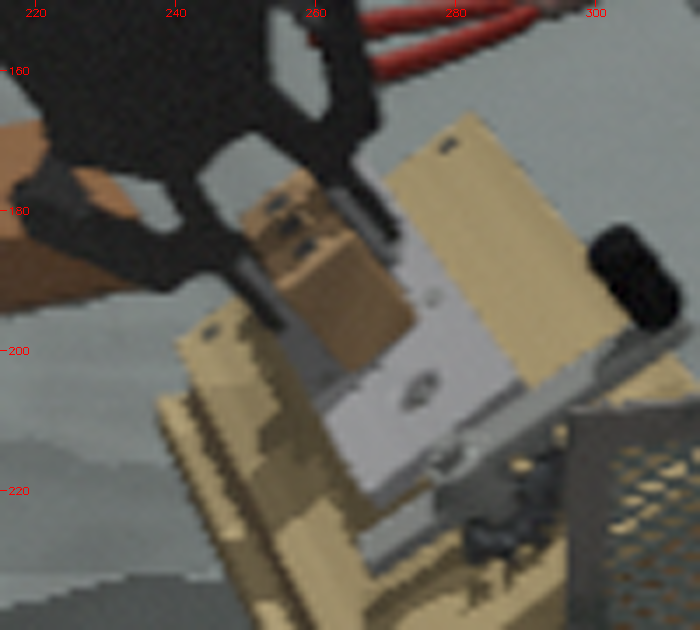

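>>> move_arm:
  delta_rot:
    - [0, 0, 0]
    - [0, 0, 0]
    - [0, 0, 0]
    - [0, 0, 0]
    - [0, 0, 0]
  delta_pos:
    - [0.4, 0, 0]
    - [0.7, 0, 0]
    - [1.0, 0, 0]
    - [1.2, 0, 0]
    - [1.2, 0, 0]
  hand: [-1, -1, -1, -1, -1]

```text
t: 11.6
tcp_pos: [0.51, 0.0278, 0.1003]
orientation: [-1.574, 0.96, 0.065]
force: [-0.6, 0.1, -4.2]
finger_gap: 0.341
```

```bash
python3 - <<'E'
from plan import *
s,p0,R0=cur(); print(instand(p0),delta(S(0,0,29),Rtool(0,-1),p0,R0), RS.T@s["force"],s["wrist_torque"])
E
```

```text
[-1.52150227 -0.34150006 34.08049069] ([0.001, -0.002, 0.0], [0.51, -0.15, 0.03], np.float64(0.1)) [-2.857514    0.11559633 -3.091852  ] [-0.06466622  0.95043761  0.05180651]
```

>>> move_arm:
  delta_rot:
    - [0, 0, 0]
    - [0, 0, 0]
    - [0, 0, 0]
    - [0, 0, 0]
  delta_pos:
    - [0.15, 0, 0]
    - [0.3, 0, 0]
    - [0.3, 0, 0]
    - [0.3, 0, 0]
  hand: [-1, -1, -1, -1]

```text
t: 12.1
tcp_pos: [0.5116, 0.0277, 0.0987]
orientation: [-1.574, 0.959, 0.065]
force: [-8.9, -2.1, 5.2]
finger_gap: 0.348
```

```bash
python3 - <<'E'
from plan import *
s,p0,R0=cur(); print(instand(p0),delta(S(0,0,29),Rtool(0,-1),p0,R0), RS.T@s["force"],s["wrist_torque"])
E
```

```text
[-1.1539198  -0.46747486 31.80886111] ([0.001, -0.002, 0.001], [0.28, -0.12, 0.05], np.float64(0.0)) [-4.42411285 -1.50743422  9.43048805] [-0.07508569  1.51714026  0.14628858]
```

>>> move_arm:
  delta_rot:
    - [0, 0, 0]
    - [0, 0, 0]
    - [0, 0, 0]
    - [0, 0, 0]
    - [0, 0, 0]
    - [0, 0, 0]
  delta_pos:
    - [0, 0, 0]
    - [0, 0, 0]
    - [0, 0, 0]
    - [0, 0, 0]
    - [0, 0, 0]
    - [0, 0, 0]
  hand: [0, 0.6, 0.6, 0.6, 0.6, 0.6]

```text
t: 12.85
tcp_pos: [0.5118, 0.0279, 0.0981]
orientation: [-1.574, 0.959, 0.065]
force: [0.4, -0.2, 0.8]
finger_gap: 0.805
```

```bash
python3 - <<'E'
from look import *
s,p0,R0=look(11); print(RS.T@s["force"])
crop("pics/top11.png","pics/t11.png",230,140,345,215,7)
crop("pics/side11.png","pics/s11.png",215,150,315,240,7)
E
```

```text
12.85 [ 0.049 -0.281 -0.911  0.329  0.009 -1.587] [0.5118 0.0279 0.0981] [-1.3 -0.3 31.2] [ 0.4 -0.2  0.8] 0.8050344537879877
[ 0.78109766 -0.25582888  0.45960594]
```

View pics/t11.png

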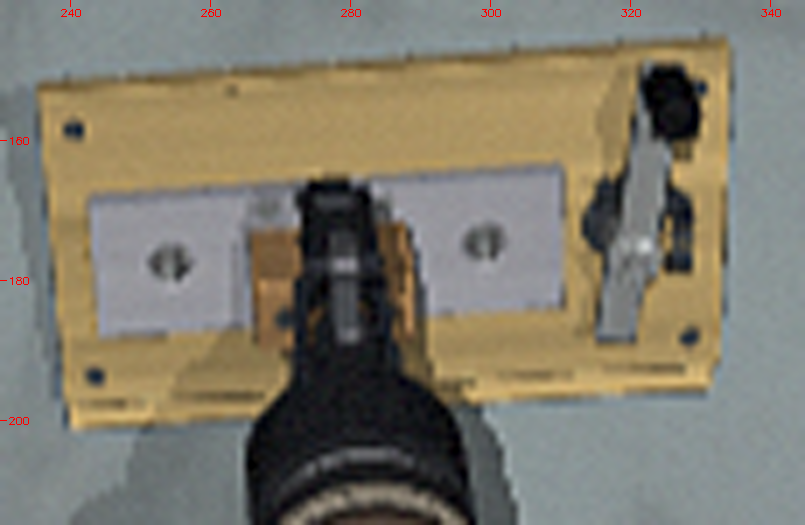

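View pics/s11.png

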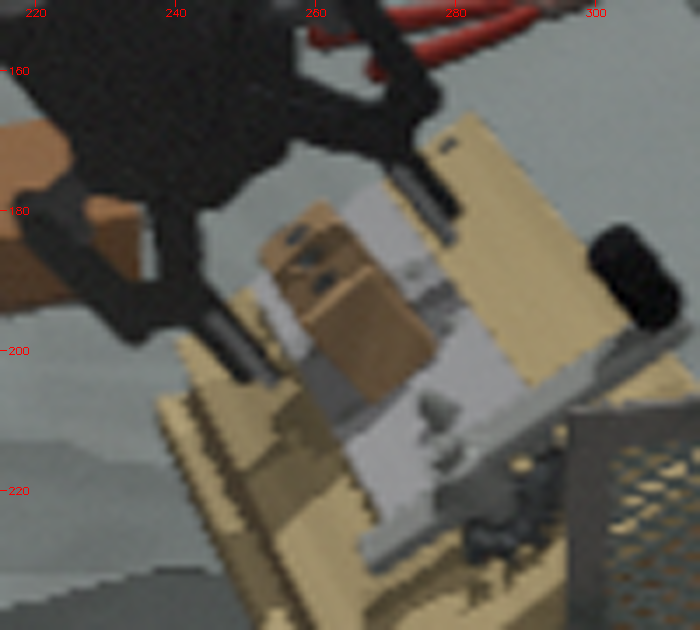

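>>> move_arm:
  delta_rot:
    - [0, 0, 0]
    - [0, 0, 0]
    - [0, 0, 0]
  delta_pos:
    - [-3, 0, 0]
    - [-7, 0, 0]
    - [-11, 0, 0]
  hand: [0.6, 0.6, 0.6]

```text
t: 13.32
tcp_pos: [0.4479, 0.0237, 0.1889]
orientation: [-1.574, 0.96, 0.065]
force: [1.2, -0.1, -0.5]
finger_gap: 0.802
```

```bash
python3 - <<'E'
from look import *
s,p0,R0=cur(); print(s["q"].round(3),s["force"]); tgt=knob(1.5,140); Rt=Rtool(1.5,1)
print(delta(tgt,Rt,p0,R0))
E
```

```text
[ 0.046 -0.497 -0.819  0.637  0.011 -1.59 ] [ 1.17225472 -0.08200066 -0.53101386]
([1.643, -0.001, 0.002], [0.26, -7.64, -12.02], np.float64(8.8))
```

>>> move_arm:
  delta_rot:
    - [0.18, 0, 0]
    - [0.36, 0, 0]
    - [0.54, 0, 0]
    - [0.72, 0, 0]
    - [0.9, 0, 0]
    - [1.08, 0, 0]
    - [1.26, 0, 0]
    - [1.44, 0, 0]
    - [1.643, 0, 0]
    - [1.643, 0, 0]
  delta_pos:
    - [0, -0.9, -1.5]
    - [0, -1.8, -3]
    - [0, -2.7, -4.5]
    - [0, -3.6, -6]
    - [0, -4.5, -7.5]
    - [0, -5.4, -9]
    - [0, -6.3, -10.5]
    - [0.26, -7.64, -12.02]
    - [0.26, -7.64, -12.02]
    - [0.26, -7.64, -12.02]
  hand: [0.1, 0.1, 0.1, 0.1, 0.1, 0.1, 0.1, 0.1, 0.1, 0.1]

```text
t: 14.58
tcp_pos: [0.5208, -0.0919, 0.2299]
orientation: [0.068, 0.96, 0.065]
force: [0.0, -0.0, -0.3]
finger_gap: 0.551
```

```bash
python3 - <<'E'
from look import *
s,p0,R0=look(12); 
crop("pics/top12.png","pics/t12.png",230,140,345,215,7)
crop("pics/side12.png","pics/s12.png",215,130,315,240,5)
print(delta(knob(1.5,52),Rtool(1.5,1),p0,R0))
E
```

```text
14.575 [-0.279 -0.312 -0.624  0.676  0.195 -0.218] [ 0.5208 -0.0919  0.2299] [  75.  -120.5  138.8] [ 0.  -0.  -0.3] 0.551010919590299
([0.0, 0.001, 0.002], [8.68, 0.03, -0.02], np.float64(1.4))
```

View pics/t12.png

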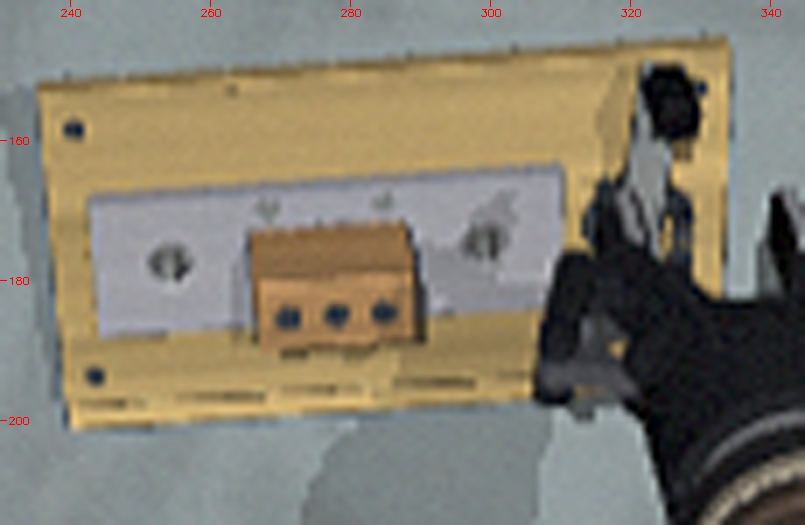

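View pics/s12.png

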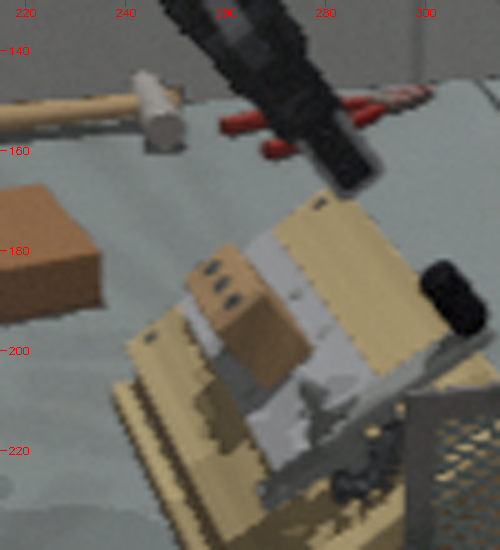

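```bash
python3 - <<'E'
from fith import *
from plan import *
R0=Rtool(0,-1)
obs=[("top",(30,90,-17),(242.6,168.1)),("top",(30,-90,-17),(310.4,163.7)),("top",(-30,-90,-17),(311,183.9)),("top",(-30,90,-17),(244,188.3))]
# fix depth by adding side corners
obs+=[("side",(-30,-90,-17),(215+275/5,130+468/5))]
fith(obs,R0,S(0,0,25),P)
for th in (1.2,1.4,1.5,1.6): print(th,proj("top",S(75*np.sin(th),-115-75*np.cos(th),43+lift(th))),proj("side",S(75*np.sin(th),-115-75*np.cos(th),43+lift(th))))
E
```

```text
('top', (30, 90, -17), (242.6, 168.1)) [-0.11  0.46]
('top', (30, -90, -17), (310.4, 163.7)) [0.39 0.59]
('top', (-30, -90, -17), (311, 183.9)) [-0.43 -0.11]
('top', (-30, 90, -17), (244, 188.3)) [ 0.06 -0.38]
('side', (-30, -90, -17), (270.0, 223.6)) [ 0.43 -0.07]
holder in stand mm [ 0.35 -0.53 31.52] rot [-0.      0.      0.0015] yaw in tool 0.0014931857055790392
holder rel tcp (holder axes) mm [ 0.35 -0.53  6.52]
1.2 [[333.34198411 155.9507982 ]] [[306.74016017 195.08253221]]
1.4 [[327.57235851 154.64238904]] [[306.14247991 191.26347967]]
1.5 [[324.58145596 154.38215982]] [[305.389319   189.67683331]]
1.6 [[321.6033617 154.5098718]] [[304.1888527  188.11105773]]
```

```bash
python3 - <<'E'
from crop import crop
crop("pics/side12.png","pics/s12b.png",235,160,305,230,10)
E
```

```text
(no output)
```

View pics/s12b.png

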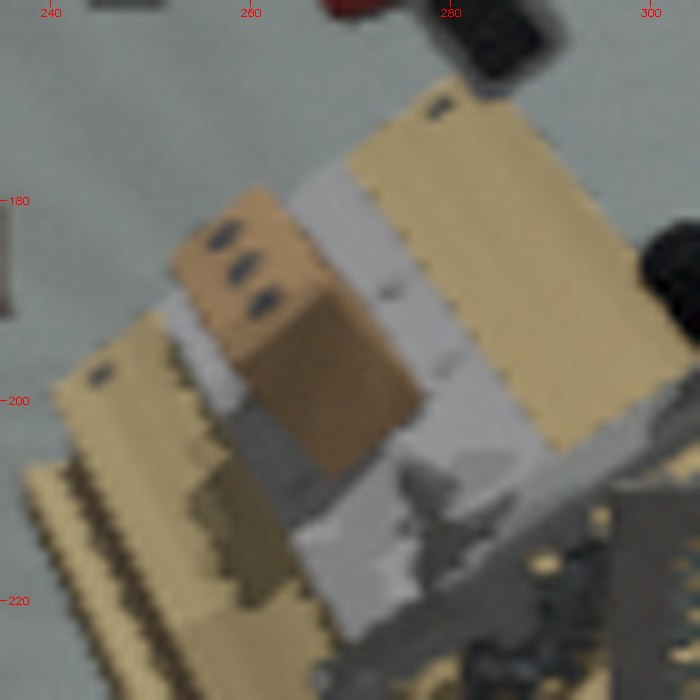

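```bash
python3 - <<'E'
from fith import *
from plan import *
R0=Rtool(0,-1)
obs=[("top",(30,90,-17),(242.6,168.1)),("top",(30,-90,-17),(310.4,163.7)),("top",(-30,-90,-17),(311,183.9)),("top",(-30,90,-17),(244,188.3)),
("side",(15,30,25),(261.2,178.7)),("side",(-15,30,25),(252,186.5)),("side",(15,-30,25),(268.5,189)),("side",(-15,-30,25),(259.3,196.5)),("side",(15,-30,-17),(277.5,199.7)),("side",(-15,-30,-17),(268.7,207.5)),("side",(30,90,-17),(269.5,176))]
fith(obs,R0,S(0,0,25),P)
Q=S(0,0,25)
for c,m,uv in obs: print(c,m,uv,proj(c,S(*(np.array(m)+[0,0,25])))[0].round(1),proj(c,S(*(np.array(m)+[-2.5,0,25])))[0].round(1))
E
```

```text
('top', (30, 90, -17), (242.6, 168.1)) [-0.05  0.55]
('top', (30, -90, -17), (310.4, 163.7)) [0.15 0.32]
('top', (-30, -90, -17), (311, 183.9)) [-0.52 -0.46]
('top', (-30, 90, -17), (244, 188.3)) [ 0.26 -0.38]
('side', (15, 30, 25), (261.2, 178.7)) [ 0.38 -0.8 ]
('side', (-15, 30, 25), (252, 186.5)) [-0.32 -0.74]
('side', (15, -30, 25), (268.5, 189)) [ 0.26 -0.61]
('side', (-15, -30, 25), (259.3, 196.5)) [-0.98  0.15]
('side', (15, -30, -17), (277.5, 199.7)) [1.39 0.89]
('side', (-15, -30, -17), (268.7, 207.5)) [-0.06  1.15]
('side', (30, 90, -17), (269.5, 176)) [-0.34  0.13]
holder in stand mm [-1.88 -0.69 26.97] rot [0.    0.    0.008] yaw in tool 0.007993467793141319
holder rel tcp (holder axes) mm [-1.89 -0.68  1.97]
top (30, 90, -17) (242.6, 168.1) [242.3 167.4] [242.4 168.3]
top (30, -90, -17) (310.4, 163.7) [310.3 163.3] [310.3 164.1]
top (-30, -90, -17) (311, 183.9) [310.  182.7] [310.  183.5]
top (-30, 90, -17) (244, 188.3) [243.8 186.7] [243.9 187.5]
side (15, 30, 25) (261.2, 178.7) [262.7 177.8] [261.9 178.5]
side (-15, 30, 25) (252, 186.5) [252.8 185.6] [251.9 186.3]
side (15, -30, 25) (268.5, 189) [269.7 188.4] [268.9 189.1]
side (-15, -30, 25) (259.3, 196.5) [259.3 196.6] [258.4 197.3]
side (15, -30, -17) (277.5, 199.7) [279.8 200.6] [279.  201.3]
side (-15, -30, -17) (268.7, 207.5) [269.6 208.6] [268.7 209.3]
side (30, 90, -17) (269.5, 176) [270.3 176. ] [269.6 176.6]
```

>>> move_arm:
  delta_rot:
    - [0, 0, 0]
    - [0, 0, 0]
    - [0, 0, 0]
    - [0, 0, 0]
  delta_pos:
    - [3, 0, 0]
    - [6, 0, 0]
    - [8.6, 0, 0]
    - [8.6, 0, 0]
  hand: [0.1, 0.1, 0.1, 0.1]

```text
t: 15.18
tcp_pos: [0.5692, -0.0878, 0.1573]
orientation: [0.069, 0.963, 0.068]
force: [-0.1, -0.2, -0.3]
finger_gap: 0.548
```

```bash
python3 - <<'E'
from look import *
s,p0,R0=look(13);
for ph in np.arange(1.5,-.25,-.165):
    print(round(ph,3),delta(knob(ph,48+lift(ph)),Rtool(ph,1),p0,R0)[:2])
E
```

```text
15.175 [-0.238 -0.18  -0.693  0.473  0.173 -0.185] [ 0.5692 -0.0878  0.1573] [  73.1 -119.7   51.4] [-0.1 -0.2 -0.3] 0.5477959791702193
1.5 ([0.002, -0.003, 0.0], [-0.11, -0.05, 0.17])
1.335 ([0.167, -0.003, 0.001], [-0.22, -1.28, 0.07])
1.17 ([0.332, -0.003, 0.001], [-0.33, -2.48, -0.24])
1.005 ([0.497, -0.003, 0.001], [-0.44, -3.61, -0.74])
0.84 ([0.662, -0.003, 0.001], [-0.54, -4.65, -1.41])
0.675 ([0.827, -0.003, 0.002], [-0.39, -5.56, -2.25])
0.51 ([0.992, -0.003, 0.002], [-0.24, -6.32, -3.22])
0.345 ([1.157, -0.002, 0.002], [-0.07, -6.91, -4.31])
0.18 ([1.322, -0.002, 0.002], [0.14, -7.31, -5.48])
0.015 ([1.487, -0.002, 0.002], [0.35, -7.51, -6.7])
-0.15 ([1.652, -0.002, 0.003], [0.37, -7.51, -7.93])
```

View pics/c13.png

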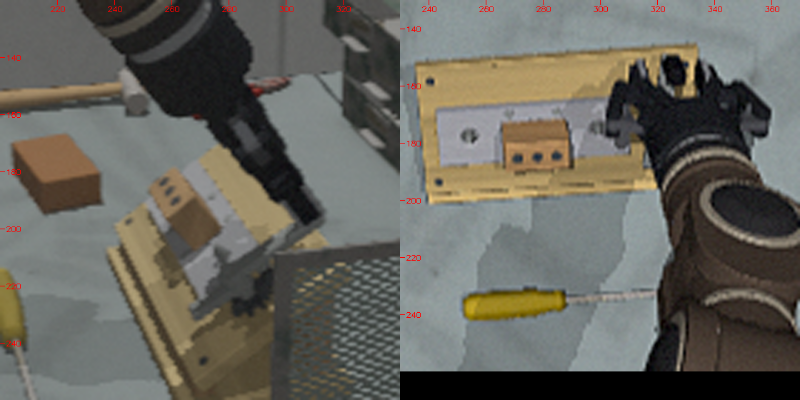

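>>> move_arm:
  delta_rot:
    - [0.167, -0.003, 0.001]
    - [0.332, -0.003, 0.001]
    - [0.497, -0.003, 0.001]
    - [0.662, -0.003, 0.001]
    - [0.827, -0.003, 0.002]
    - [0.992, -0.003, 0.002]
    - [1.157, -0.002, 0.002]
    - [1.322, -0.002, 0.002]
    - [1.487, -0.002, 0.002]
    - [1.62, -0.002, 0.003]
  delta_pos:
    - [-0.22, -1.28, 0.07]
    - [-0.33, -2.48, -0.24]
    - [-0.44, -3.61, -0.74]
    - [-0.54, -4.65, -1.41]
    - [-0.39, -5.56, -2.25]
    - [-0.24, -6.32, -3.22]
    - [-0.07, -6.91, -4.31]
    - [0.14, -7.31, -5.48]
    - [0.3, -7.51, -6.7]
    - [0.3, -7.52, -7.7]
  hand: [0.1, 0.1, 0.1, 0.1, 0.1, 0.1, 0.1, 0.1, 0.1, 0.1]

```text
t: 16.52
tcp_pos: [0.5102, -0.1633, 0.1127]
orientation: [1.689, 0.952, 0.062]
force: [1.5, 0.0, 0.6]
finger_gap: 0.551
```

```bash
python3 - <<'E'
from look import *
s,p0,R0=look(14)
E
```

```text
16.525 [-0.465 -0.202 -0.812  0.409  0.296  1.246] [ 0.5102 -0.1633  0.1127] [  -4.9 -190.9   51.6] [1.5 0.  0.6] 0.550656478105977
```

View pics/c14.png

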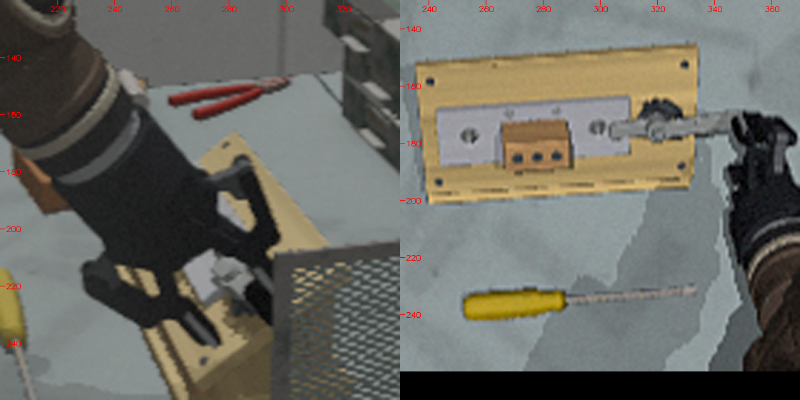

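>>> move_arm:
  delta_rot:
    - [0, 0, 0]
    - [0, 0, 0]
    - [0, 0, 0]
    - [0, 0, 0]
  delta_pos:
    - [0, -0.4, 0]
    - [0, -0.8, 0]
    - [0, -1.1, 0]
    - [0, -1.1, 0]
  hand: [0.1, 0.1, 0.1, 0.1]

```text
t: 17.12
tcp_pos: [0.5009, -0.1621, 0.1047]
orientation: [1.687, 0.954, 0.064]
force: [1.0, -1.8, 2.4]
finger_gap: 0.55
```

```bash
python3 - <<'E'
from look import *
s,p0,R0=look(15); print(RS.T@s["force"])
crop("pics/top15.png","pics/t15.png",230,140,360,215,6)
E
```

```text
17.125 [-0.474 -0.21  -0.836  0.399  0.301  1.234] [ 0.5009 -0.1621  0.1047] [ -17.  -189.1   50.3] [ 1.  -1.8  2.4] 0.5500902650842688
[ 2.10752845 -1.82208271  1.42256243]
```

View pics/t15.png

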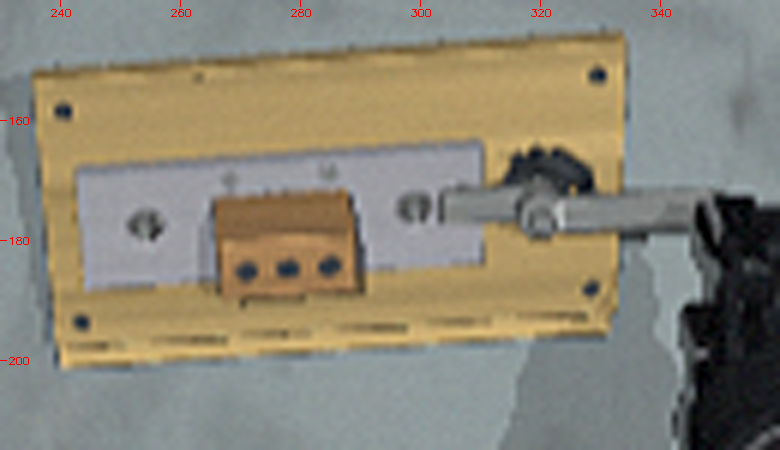

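>>> move_arm:
  delta_rot:
    - [0, 0, 0]
    - [0, 0, 0]
    - [0, 0, 0]
    - [0, 0, 0]
    - [0, 0, 0]
    - [0, 0, 0]
  delta_pos:
    - [0, 0.7, 0]
    - [0, 1.4, 0]
    - [-0.5, 1.4, 0]
    - [-4, 1.4, 0]
    - [-8, 1.4, 0]
    - [-12, 1.4, 0]
  hand: [0.1, 0.1, 0.1, 0.1, 0.1, 0.1]

```text
t: 17.98
tcp_pos: [0.4415, -0.1666, 0.2106]
orientation: [1.69, 0.957, 0.067]
force: [0.6, -1.0, 0.7]
finger_gap: 0.55
```

```bash
python3 - <<'E'
from look import *
s,p0,R0=look(16); print(RS.T@s["force"])
crop("pics/top16.png","pics/t16.png",230,140,360,215,6)
crop("pics/side16.png","pics/s16.png",230,160,310,260,6)
crop("pics/side16.png","pics/s16w.png",180,140,340,290,4)
E
```

```text
17.975 [-0.569 -0.38  -0.697  0.738  0.349  1.148] [ 0.4415 -0.1666  0.2106] [  -5.  -189.6  171.2] [ 0.6 -1.   0.7] 0.5503352822360222
[ 0.80986613 -1.04103872  0.28962403]
```

View pics/t16.png

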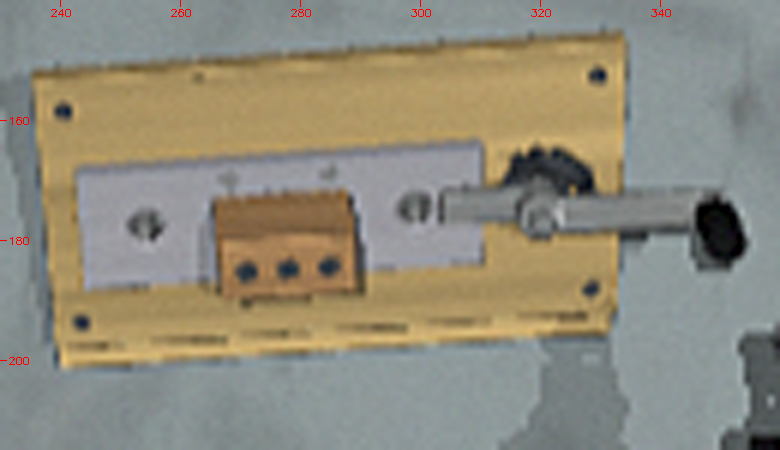

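View pics/s16.png

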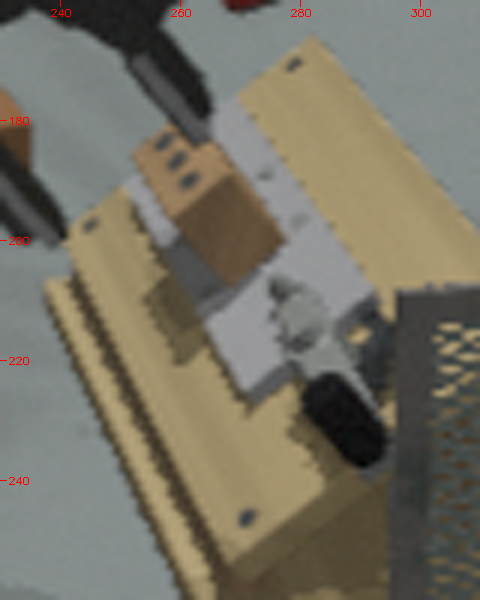

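```bash
python3 - <<'E'
from workcell import bot,workorder
s=bot.get_state(); print(s["t"],s["joint_vel"].round(3)); print(workorder.hand_in())
E
```

```text
18.075 [ 0.017  0.044 -0.055 -0.084 -0.015  0.022]
the job is handed in; nothing more can be done
None
```

I turned the latch to its open rest, hung the holder over both pins, then turned the latch back over the cam into its low notch. The job was handed in at about 18 s with the gripper clear of everything.

- **Seating:** the holder met about 12 N along the face's normal as it reached the face. The pictures after release show both pins through the holes.
- **Holder position:** the camera fit after release put the centre about 2 mm down the slope, 0.7 mm to the side and 27 mm off the face. The 27 mm is close to the 27.5 mm limit but no better than a couple of millimetres, and the push at seating points to 25 mm. I took no fresh fit after the latch closed.
- **A check that disagreed:** an earlier fit gave 31.5 mm off the face. I put that down to a plate corner hidden behind the latch tongue and redid the fit with other points.
- **Latch:** after the first swing it stood about 0.1 rad short, so I pushed the knob a little further. In the last picture the knob is within about 0.3 px of where it started (roughly 0.01 rad) and the tongue lies over the plate's end.
- **Other objects:** I saw no sign that the sanding block or the screwdriver had moved, though I did not measure them.

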